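Shut the plant chamber and lock the sensor probe into its roof port

ROBOT

A 6-joint arm with a two-finger parallel gripper is mounted at the origin on the work surface. World frame = base frame: x ahead of the robot, y to its left, z up, the work surface at z = 0. Lengths are in m, angles in rad, forces in N, time in s.
With the tool pointing down it reaches from about 0.4 to 0.825 m from the base axis. Payload 7 kg.
Tool frame: the origin (TCP) lies at the very end of the fingers, on their centre line; the grasp point (between the pads) lies 19 mm behind it (ctrl.tcp_to_grasp is the distance from the TCP to the grasp point, in m); z points along the fingers, y is the direction in which the jaws open and shut (so a half turn about z gives the same grasp; the last joint's range is limited). The gripper opens to 85 mm and grips with 20 to 120 N. Pads are 22 mm wide; open, the fingers measure 114 mm over their backs; the gripper's body (76 mm by 85 mm) begins 54 mm behind the grasp point. The pads swing forward as they close: fully open they stand 13 mm farther back than shut.
Start: joints at [1.593, 0.359, 0.012, 0, -1.224, -0.288], TCP at [0.177, 0.651, 0.231] pointing down, gripper open.
Joint ranges: [-3.07, 3.07], [-1.43, 2.12], [-1.02, 1.25], [-3.03, 1.67], [-3.05, -0], [-3.03, 3.03]. Speed limits (rad/s): [2.39, 2.39, 3.01, 3.14, 3.14, 3.14].

INTERFACE

Orientations are given as [roll, pitch, yaw] about the fixed x, y, z axes, in that order (R = Rz(yaw) Ry(pitch) Rx(roll)).
In Python, from workcell import ctrl gives the robot as it stands.
- The arm moves only by the shell command python3 -m handwheel 'ROWS' [FORCE]. ROWS is JSON, a list of rows, each an object of numbers: "grip": the opening, from 0 (shut) to 1 (fully open); "tx", "ty", "tz": the shift along the tool's x, y, z in m; "ax", "ay", "az": the turn, a rotation vector about the tool's x, y, z in degrees. A call has 1 to 12 rows; each row shifts and turns the commanded pose from where the row before left it, along the tool's axes as they then stand; what a row does not reach is not made up. A row lasts 1/8 s, in which the tool goes at most 62.5 mm and 10.7 degrees, less where a joint would pass 70% of its speed; a pose out of reach is approached as far as the arm can. A call is refused whole if a number of a shift passes 0.0625 or a number of a turn 10.7, either way. A call with a gripper value outside its range is refused whole. The fingers move at their own pace and stop on an object; FORCE is the grip in N (left out, the last holds). Time passes only in rows, so rows that do not move let the fingers close. It gives the time, the measured TCP pose, the force and the opening at its end, in the units of the state.
- ctrl.state(): the state, without advancing time (a new reading comes with each control period).
- ctrl.read_camera(name): name is "side" or "top"; returns the picture (400x640x3 uint8, blue, green, red); there is no depth.
- ctrl.camera_params(name): a dict with "vfov" (degrees; the focal length in pixels is half the picture's height over the tangent of half this angle, whatever the lens; pixels are square), "cx", "cy" (the principal point, pixels), "k1" (the pictures are not rectified: a ray, as slopes to the right and down, at radius r is drawn at 1 + k1 r^2 times it, then the intrinsics apply), "rvec" (rotation vector, rad) and "tvec" (3), from world to camera coordinates, as OpenCV has them. Camera axes: x right, y down, z forward; pixel columns grow to the right and rows downward; lengths in m; the calibration is good to about 2 mm. A picture is of the moment at which its call begins. camera_params takes no time and is no camera call.
- ctrl.sign_off(): hands the job in, once; it reports no verdict.
Trained networks look in the newest picture that a camera, given by its name, has taken for a name from the list of things; names that differ only in an ending like _2 or _b are one class to them, and where a whole thing is asked for, a point or a joint stands for the part that bears it (a point fixed in the world has none). Each returns a list of dicts, best first, with "p" (0 to 1); they miss things now and then, are a little off and sometimes report something else, mostly with a low value. They report only what shows in the picture. A call takes as long as a camera call. They do not tell look-alikes from the thing itself.
- ctrl.find_in(camera, target): "at" ([x, y, z] in m, in world coordinates, good to about 4 mm: the middle of the surface that is visible of it).
- ctrl.trace(camera, target): "pixels" (400x640 bool, what is visible of it).
- ctrl.spot_point(camera, target): "at" ([x, y, z] in m, in world coordinates, good to about 4 mm: a listed point, or the origin of a listed thing).
The state is a dict: "clock": time; "joints": joint angles; "qd": joint speeds; "joint_torque": joint torques, N m; "position": TCP position; "ee_rot": TCP orientation; "wrist_force": force on the tool from outside, world axes, zero at the start; "wrist_torque": the same for the moment, N m; "finger_gap": finger opening in m.
Only numpy, scipy, OpenCV 4.12 (cv2) and the standard library are available. Lean on these libraries where they do the work, as an engineer would, in place of code of your own. Each camera call takes 0.05 s, during which the arm holds its last target.

TASK

Push the plant chamber's door shut until it clicks home on its catch; only then take the flat-headed probe with the two side pins out of its rest, push it nose down into the port on the chamber's roof against the spring, turn it clockwise (seen from above) about a quarter turn as far as it goes and ease off, so that the spring lifts its pins into their notches. Finish while still gripping the probe, locked and upright in the port, as one does for a spot reading: do not let go. Leave everything else on the bench where it stands.

Things in the scene. Friction and masses are not known exactly. Their poses are not given: they have to be found in the camera images.
- chamber: Benchtop plant chamber, a clear-walled box with aluminium corner posts and a white roof, 180 (x) x 220 (y) x 150 mm high, a seedling inside; fixed to the bench. Origin: centre of its underside. Its door is on its -x face, its roof is level at 150 mm height.
- chamber_door (a joint): Hinge of the chamber's clear door (206 mm wide, 8 mm thick, 24 to 146 mm above the bench), upright axis at the front's +y end. 0 = shut on its stop, positive = open (rad). It stays where it is left. A sprung roller catch on the roof's front edge is met at about 0.07 rad with a light jolt, resists by about 3 N at the free edge, is passed at about 0.025 rad, then draws the door to 0.
- door_hinge (a point): Point on the door's hinge axis, in the middle of the door's 8 mm thickness, at the height of the door's top edge (146 mm). The free edge is 206 mm from here. Axes as for door_push.
- door_push (a point): Point on the door's outer face, 140 mm from the hinge axis, at the door's top edge (146 mm high): flat and clear to push on. Axes of the door: -x straight out of the outer face, -y from hinge to free edge. A small black knob stands 22 mm out of the face, 188 mm from the hinge, 69 mm above the bench.
- port: Bayonet port: metal collar on the chamber's roof, 48 mm diameter (66 mm at its foot), bore 31 mm, 26 mm high. Origin: centre of its underside, on the roof, 150 mm above the bench. Its x axis runs through its two opposite entry slots, open at the top, about 11 mm wide at the bore, 17 mm outside.
- port_plate (a joint): Sprung plate in the port's bore that pushes the probe's nose up; 0 = up, positive = pushed down (m). It is first met 3 mm below the collar's underside with 4 N, and takes 0.6 N more for every mm (about 12 N with the pins in the channel).
- port_lock (a point): Centre of the pins of the locked probe: on the port's axis, 14 mm above the collar's underside; x axis: line of the locked pins, 80 degrees clockwise (from above) of the port's x. From each slot's foot a level channel, 4 to 13 mm above the collar's underside, leads 80 degrees clockwise to an end stop, where a notch in its ceiling goes 4 mm up. Pins pass the channel when centred 7 to 10 mm up.
- probe: Bayonet probe, 107 mm long, 0.2 kg, loose, upright in a white rest. Origin: nose tip, z up. Nose 16 mm wide, tapering out to the 28 mm steel stem at 14 mm up; two 6 mm pins along x, centred 26 mm up, 42 mm over their ends; shoulder 54 mm wide, 46 to 51 mm up; grey flat-sided head 46 (x) by 34 mm (y), 51 to 107 mm up, gripped across the 34 mm. A half turn about z changes nothing.
- probe_pins (a point): On the probe's axis at the centre of its pins, 26 mm above the nose tip.
- probe_head (a point): On the probe's axis at the middle of the flat-sided head, 79 mm above the nose tip: a good place to grip.
- rest_a: White block 80 x 80 x 50 mm with a 45 mm hole, fixed, in which the probe stands, hanging by its shoulder on the block's top. Origin: centre of its underside.
- rest_b: The same block, fixed, in which the round-headed logger stands.
- logger: Look-alike not to be used: round grey head 42 mm diameter, white stem without pins, 97 mm long, in the other rest. Origin: nose tip.
- bung: Pale silicone bung of the port, 44 mm diameter, 42 mm high, standing on the bench. Origin: centre of its underside.
- plant: Seedling in a black pot on a white tray 130 x 100 mm, about 150 mm high. Origin: centre of its underside.
- bottle_a: Glass bottle with a foil cap, 68 mm diameter, 150 mm high. Origin: centre of its underside.
- bottle_b: Glass bottle with a black cap, 56 mm diameter, 125 mm high. Origin: centre of its underside.
- tip_box: Blue pipette-tip box with a pale lid, 88 x 128 x 67 mm. Origin: centre of its underside.
- dishes: Stack of clear culture dishes, 92 mm diameter, 57 mm high. Origin: centre of its underside.
- beaker: Small glass beaker, 68 mm diameter, 85 mm high. Origin: centre of its underside.
Things that resemble listed ones, but are neither listed nor needed, are in the scene too. Leave any blue or pink look-alike of the probe alone.

How it is judged:
On the way, in this order (a step that is already met when the one before it is completed fails the run):
1. the door is shut home on its catch while the probe is still away from the port (value of joint chamber_door below 0.012 rad and distance between probe_pins and port_lock above 0.08 m), for 0.2 s.
2. the gripped probe is pushed down through the port's slots against the spring, its pins at the height of the channel (horizontal distance between probe_pins and port_lock below 0.005 m and z of probe_pins in the frame of port below 0.0125 m and contact force between the fingers and probe above 2 N and value of joint chamber_door below 0.012 rad), for 0.1 s.
At the end, for the whole second after the job is handed in: Door shut (within 0.012 rad); probe locked in the port: pin centre 12 to 16 mm above the collar's underside (up in the notches), within 3.5 mm of its axis and 0.14 rad of the locked direction, upright within 0.08 rad, still, and gripped by the fingers (over 2 N) (value of joint chamber_door below 0.012 rad and horizontal distance between probe_pins and port_lock below 0.0035 m and z of probe_pins in the frame of port between 0.012 and 0.016 m and angle between the x axis of probe and the x axis of port_lock, either way round below 0.14 rad and angle between probe's own z axis and vertical below 0.08 rad and contact force between the fingers and probe above 2 N and linear speed of probe below 0.02 m/s); the arm keeps its last pose, push and grip.
It fails at once if a bystander (logger, bung, plant, bottles, tip box, dishes, beaker) is shifted by more than 30 mm (distance of any of logger, bung, plant, bottle_a, bottle_b, tip_box, dishes, beaker from where it was at the start of the episode above 0.03 m).
It fails at once if a bystander is tipped over (angle between any of logger, bung, plant, bottle_a, bottle_b, tip_box, dishes, beaker's own z axis and vertical above 0.4 rad).
It also fails if it takes over 67 s, if anything falls off the work surface, if the arm or the gripper's body presses on something with over 40 N, if the wrist force passes 120 N, or if a joint passes its speed limit or range.

## Working session

There is one attempt and no reset: what is moved stays moved. The work goes in short steps, Python scripts to look and compute and a shell command to move; the robot and the scene stay as the last step left them, time stands still between calls to the robot, and variables do not carry over. Pictures are saved under pics/ and viewed, and the job is handed in when it is done.

```bash
ls; mkdir -p pics; python3 - <<'E'
from workcell import ctrl
import cv2
for n in("side","top"):
    cv2.imwrite(f"pics/{n}0.png",ctrl.read_camera(n)); print(n,ctrl.camera_params(n))
print(ctrl.state())
E
```

```text
pics
side {'vfov': 43.58355049911157, 'cx': 323.45215251288175, 'cy': 197.43077771864162, 'k1': 0.004611852217709738, 'rvec': array([ 2.13220476, -0.31501276,  0.18190725]), 'tvec': array([-0.56725813,  0.21371425,  1.32429124])}
top {'vfov': 42.15908501777329, 'cx': 320.90270970081343, 'cy': 199.1880209909858, 'k1': -0.17192869352290754, 'rvec': array([ 2.15549028, -2.12285506,  0.15466825]), 'tvec': array([0.0254193 , 0.60053409, 1.6007855 ])}
{'clock': 0.1, 'joints': array([ 1.59310271e+00,  3.59341754e-01,  1.11505182e-02, -2.81720583e-04,
       -1.22409762e+00, -2.88111774e-01]), 'qd': array([ 0.00033603, -0.00140054,  0.00129562, -0.00032633, -0.00076478,
       -0.00015516]), 'joint_torque': array([-7.01056433e-04, -5.84766448e+01,  2.94108993e+01,  6.95446730e+00,
       -3.13460609e-03,  3.46629243e-06]), 'position': array([0.17722767, 0.65087684, 0.23044509]), 'ee_rot': array([ 3.14008638e+00, -1.70195286e-04, -2.65901192e-01]), 'wrist_force': array([-0.10270722, -0.66297743,  0.80275537]), 'wrist_torque': array([ 0.01310119,  0.0560898 , -0.00196833]), 'finger_gap': 0.08583662388491067}
```

View pics/side0.png

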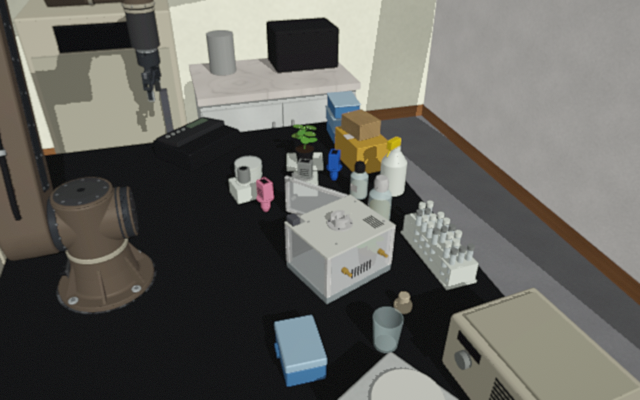

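View pics/top0.png

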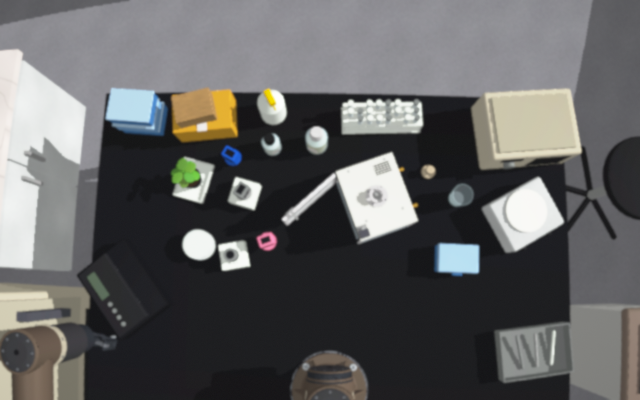

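The top view shows the chamber at (375,197) with the door open, its free edge at (288,220). The white rests stand at (244,193) and (234,255). The blue look-alike is at (232,155) and the pink one at (267,241).

```bash
cat > h.py <<'E'
import numpy as np, cv2
from workcell import ctrl
def cam(n):
    p=ctrl.camera_params(n); f=200/np.tan(np.radians(p['vfov'])/2)
    K=np.array([[f,0,p['cx']],[0,f,p['cy']],[0,0,1.]]); D=np.array([p['k1'],0,0,0,0.])
    return K,D,np.array(p['rvec']),np.array(p['tvec'])
def proj(n,P):
    K,D,r,t=cam(n); return cv2.projectPoints(np.array(P,float).reshape(-1,1,3),r,t,K,D)[0].reshape(-1,2)
def ray(n,uv):
    K,D,r,t=cam(n); x=cv2.undistortPoints(np.array(uv,float).reshape(-1,1,2),K,D).reshape(-1,2)
    R=cv2.Rodrigues(r)[0]; d=np.c_[x,np.ones(len(x))]@R; return -R.T@t,d
def onz(n,uv,z):
    o,d=ray(n,uv); return o+d*((z-o[2])/d[:,2])[:,None]
def tri(uv1,uv2):
    o1,d1=ray("side",[uv1]);o2,d2=ray("top",[uv2]);d1=d1[0];d2=d2[0]
    s=np.linalg.lstsq(np.c_[d1,-d2],o2-o1,rcond=None)[0]
    a=o1+s[0]*d1;b=o2+s[1]*d2;return (a+b)/2,np.linalg.norm(a-b)
E
python3 - <<'E'
from h import *
np.set_printoptions(precision=4,suppress=True)
for c in("top","side"):
    for t in ["chamber","door_hinge","door_push","port","port_lock","probe","probe_pins","probe_head","rest_a","logger"]:
        print(c,t,[(np.round(d['at'],4).tolist(),round(d['p'],2)) for d in ctrl.spot_point(c,t)][:5])
for n,(a,b,c,d) in {"top":(150,130,430,280),"side":(220,110,440,310)}.items():
    im=ctrl.read_camera(n)[b:d,a:c]; s=min(800/(c-a),600/(d-b)); cv2.imwrite(f"pics/{n}1.png",cv2.resize(im,None,fx=s,fy=s,interpolation=cv2.INTER_CUBIC)); print(n,s)
E
```

```text
top chamber [([0.5996, -0.1311, -0.0004], 0.91), ([0.6201, 0.2801, 0.0271], 0.54)]
top door_hinge [([0.6609, -0.0024, 0.1466], 0.92)]
top door_push [([0.5709, 0.1032, 0.1454], 0.86)]
top port []
top port_lock [([0.6024, -0.1293, 0.1612], 0.81)]
top probe [([0.6188, 0.2798, -0.0002], 0.65), ([0.738, 0.3261, -0.001], 0.58), ([0.4606, 0.2017, 0.0043], 0.5), ([0.4217, 0.311, -0.0005], 0.3)]
top probe_pins [([0.6203, 0.2803, 0.0296], 0.74), ([0.6167, -0.41, 0.0005], 0.61), ([0.7795, 0.2017, 0.0025], 0.59), ([0.7305, 0.3207, 0.0267], 0.58), ([0.4661, 0.2033, 0.0247], 0.53)]
top probe_head [([0.4665, 0.1984, 0.0788], 0.7), ([0.7336, 0.3232, 0.0738], 0.69), ([0.6144, 0.2771, 0.0836], 0.61)]
top rest_a [([0.4222, 0.3093, 0.0014], 0.74)]
top logger [([0.4168, 0.3095, -0.0012], 0.5), ([0.6169, 0.2825, 0.0005], 0.42), ([0.7867, 0.0512, -0.0038], 0.22)]
side chamber [([0.6003, -0.1287, 0.0004], 0.66), ([0.6656, 0.4566, -0.002], 0.62)]
side door_hinge [([0.6589, -0.0037, 0.1439], 0.56)]
side door_push [([0.568, 0.0969, 0.146], 0.73)]
side port [([0.447, 0.4221, 0.0011], 0.53)]
side port_lock [([0.5969, -0.1319, 0.1637], 0.69)]
side probe [([0.6191, 0.282, 0.0047], 0.72), ([0.7344, 0.3212, 0.0045], 0.63), ([0.4652, 0.1979, 0.0028], 0.62)]
side probe_pins [([0.4659, 0.2042, 0.0272], 0.85), ([0.7285, 0.3178, 0.0245], 0.76), ([0.6187, 0.2848, 0.0294], 0.56)]
side probe_head [([0.4651, 0.1996, 0.0755], 0.94), ([0.7355, 0.3196, 0.0778], 0.79), ([0.6194, 0.2816, 0.0818], 0.53)]
side rest_a [([0.4196, 0.3114, -0.0024], 0.72), ([0.6192, 0.2819, -0.0011], 0.62)]
side logger [([0.4183, 0.31, 0.0026], 0.7)]
top 2.857142857142857
side 3.0
```

View pics/top1.png

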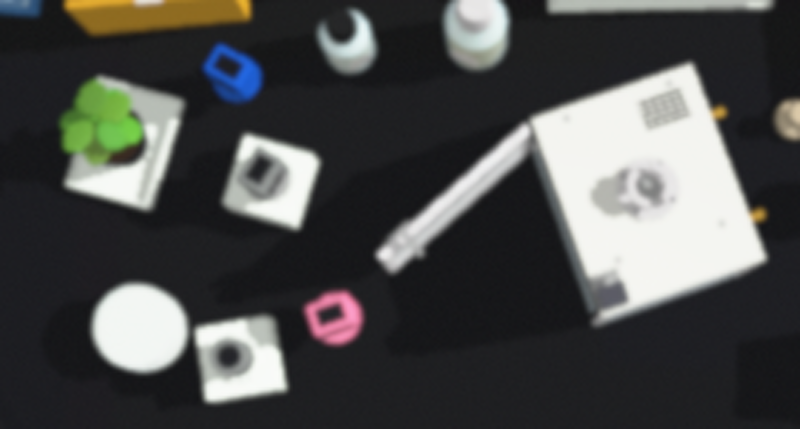

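View pics/side1.png

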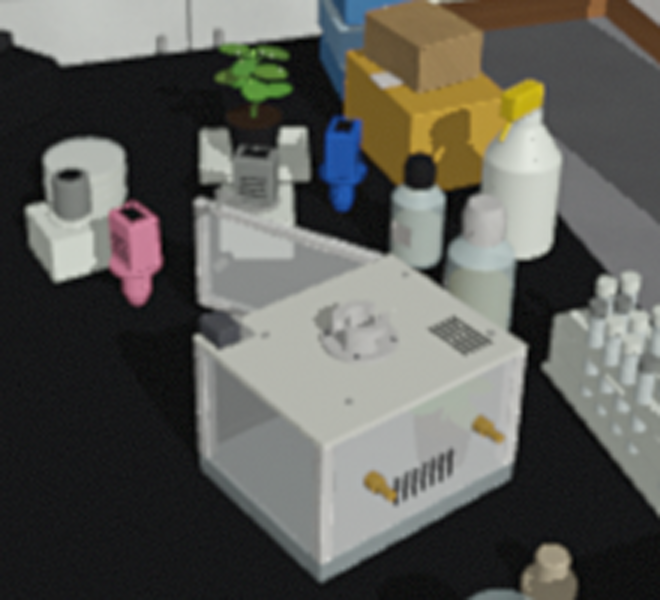

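Candidates for the probe in the top picture:
- Grey flat head in a rest at (243,191). I choose this one.
- Round-headed logger at (231,254).
- Blue look-alike at (232,155).
- Pink look-alike at (267,241).

Next I'll take close crops of the probe head and the port.

```bash
python3 - <<'E'
from h import *
out=[]
for n,P in [("top",(0.6,-0.13,0.176)),("top",(0.619,0.281,0.09)),("side",(0.6,-0.13,0.165)),("side",(0.619,0.281,0.08))]:
    ims=np.mean([ctrl.read_camera(n).astype(float) for _ in range(2)],0)
    u=proj(n,P)[0].round().astype(int); print(n,u)
    h=22; c=ims[u[1]-h:u[1]+h,u[0]-h:u[0]+h]
    c=np.clip((c-c.min())/(c.max()-c.min())*255,0,255).astype(np.uint8)
    out.append(cv2.resize(c,(395,295*395//295),interpolation=cv2.INTER_CUBIC)[:,:])
im=np.vstack([np.hstack(out[:2]),np.hstack(out[2:])])
im=cv2.resize(im,(600,600),interpolation=cv2.INTER_AREA); cv2.imwrite("pics/zoom.png",im)
E
```

```text
top [377 193]
top [242 190]
side [341 218]
side [306 168]
```

View pics/zoom.png

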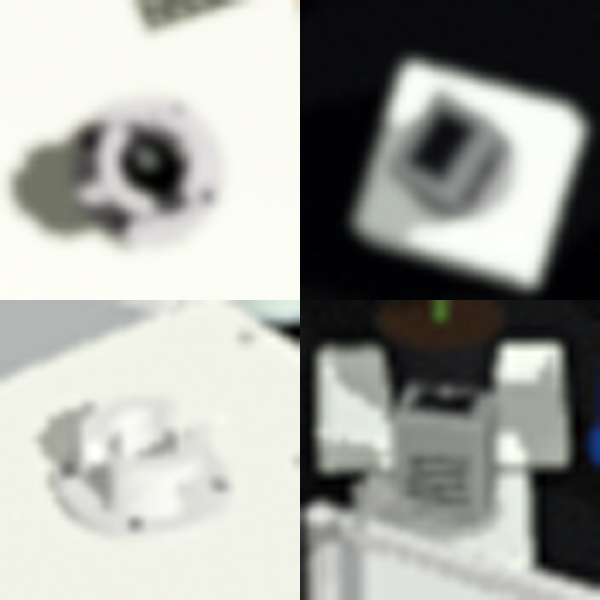

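```bash
python3 - <<'E'
from h import *
out=[]
for n,P in [("top",(0.6,-0.13,0.165)),("side",(0.6,-0.13,0.165))]:
    ims=ctrl.read_camera(n).astype(float)
    u=proj(n,P)[0].round().astype(int); print(n,u)
    h=15; c=ims[u[1]-h:u[1]+h,u[0]-h:u[0]+h]
    c=np.clip((c-c.min())/(c.max()-c.min()),0,1)**(1.0 if n=="top" else 2.2)*255
    out.append(cv2.resize(c.astype(np.uint8),(400,400),interpolation=cv2.INTER_CUBIC))
cv2.imwrite("pics/zoom2.png",np.hstack(out))
E
```

```text
top [376 194]
side [341 218]
```

View pics/zoom2.png

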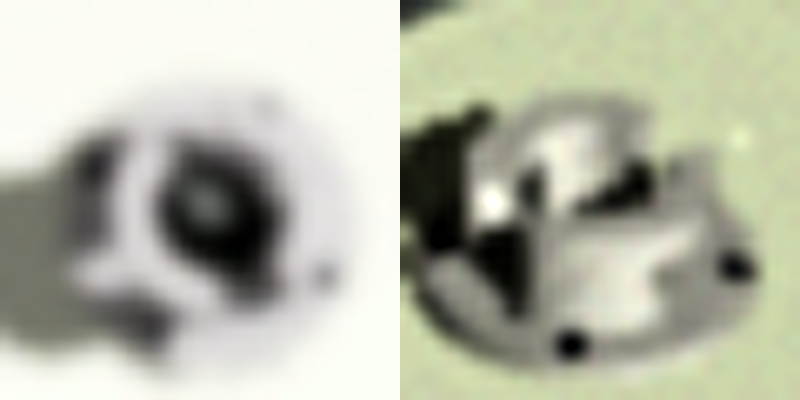

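```bash
python3 - <<'E'
from h import *
c=np.array([0.6,-0.13,0]);
C={}
for n,o in [("top",(376,194)),("side",(341,218))]:
    ims=ctrl.read_camera(n).astype(float); h=15
    s=ims[o[1]-h:o[1]+h,o[0]-h:o[0]+h]; s=np.clip((s-s.min())/(s.max()-s.min()),0,1)**(1 if n=="top" else 2.2)*255
    I=cv2.resize(s.astype(np.uint8),(600,600),interpolation=cv2.INTER_CUBIC)
    th=np.linspace(0,2*np.pi,73)
    def L(r,z,col,close=True):
        p=np.c_[c[0]+r*np.cos(th),c[1]+r*np.sin(th),0*th+z]; q=((proj(n,p)-np.array(o)+h)*20).astype(int) ; cv2.polylines(I,[q.reshape(-1,1,2)],False,col,1)
    L(.024,.176,(0,0,255));L(.0155,.176,(255,0,0));L(.033,.150,(0,160,0))
    for a in range(0,360,30):
        p=c+np.array([.024*np.cos(np.radians(a)),.024*np.sin(np.radians(a)),.176]); q=((proj(n,[p])[0]-np.array(o)+h)*20).astype(int)
        cv2.circle(I,tuple(q),3,(0,0,255),-1);cv2.putText(I,str(a),tuple(q),0,.45,(255,0,255),1)
    C[n]=I
cv2.imwrite("pics/ov.png",cv2.resize(np.hstack([C["top"],C["side"]]),(800,400)))
E
```

```text
(no output)
```

View pics/ov.png

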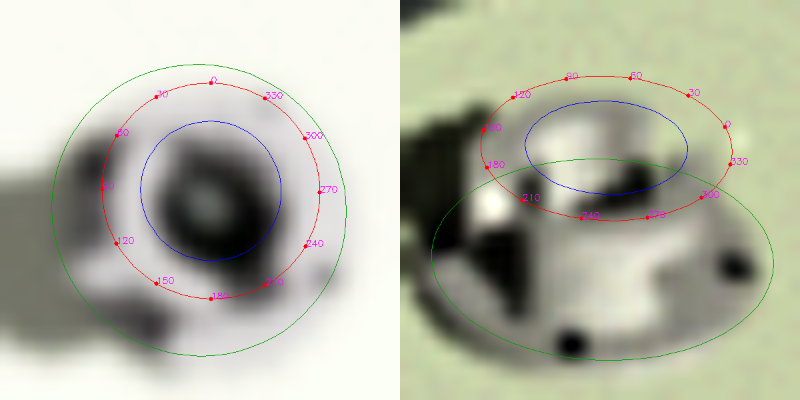

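```bash
cat > ov.py <<'E'
from h import *
import sys
def ov(name,c,angs,refresh=False,S=13):
    rows=[]
    for n in ("top","side"):
        ims=ctrl.read_camera(n).astype(float); h=15; k=18
        o=proj(n,[[.6,-.13,.165]])[0].round().astype(int)
        s=ims[o[1]-h:o[1]+h,o[0]-h:o[0]+h]; s=np.clip((s-s.min())/(s.max()-s.min()),0,1)**(1 if n=="top" else 2.2)*255
        I0=cv2.resize(s.astype(np.uint8),(540,540),interpolation=cv2.INTER_CUBIC); r=[]
        for a in angs:
            I=I0.copy(); 
            def L(p,col):
                q=((proj(n,np.array(p))-o+h+.5)*k).astype(int); cv2.polylines(I,[q.reshape(-1,1,2)],False,col,1,cv2.LINE_AA)
            A=np.radians(a)
            def W(x,y,z): return [c[0]+x*np.cos(A)-y*np.sin(A),c[1]+x*np.sin(A)+y*np.cos(A),.15+z]
            th=np.linspace(0,2*np.pi,73); L([W(.033*np.cos(t),.033*np.sin(t),0) for t in th],(0,150,0))
            for sg in(0,np.pi):
                a1=np.arcsin(8.5/24);b1=np.arcsin(5.5/15.5)
                L([W(.024*np.cos(t+sg),.024*np.sin(t+sg),.026) for t in np.linspace(a1,np.pi-a1,30)],(0,0,255))
                L([W(.0155*np.cos(t+sg),.0155*np.sin(t+sg),.026) for t in np.linspace(b1,np.pi-b1,30)],(255,0,0))
                for s1 in(1,-1):
                    t=s1*a1+sg;u=s1*b1+sg
                    L([W(.0155*np.cos(u),.0155*np.sin(u),.026),W(.024*np.cos(t),.024*np.sin(t),.026),W(.024*np.cos(t),.024*np.sin(t),.004)],(0,0,255))
            cv2.putText(I,str(a),(5,20),0,.7,(255,0,255),2); r.append(I)
        rows.append(np.hstack(r))
    im=np.vstack(rows); f=min(800/im.shape[1],600/im.shape[0]); cv2.imwrite(name,cv2.resize(im,None,fx=f,fy=f,interpolation=cv2.INTER_AREA))
E
python3 -c "
from ov import *
ov('pics/ov2.png',(.599,-.1315),[12,24,36])"
```

```text
(no output)
```

View pics/ov2.png

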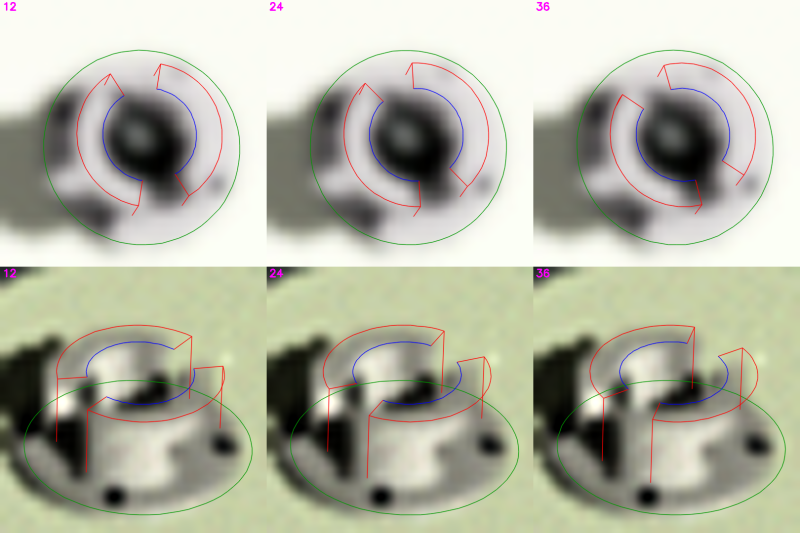

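```bash
python3 -c "
from ov import *
for n in('top','side'):
    b=proj(n,[[.6,-.13,.176],[.61,-.13,.176],[.6,-.12,.176],[.6,-.13,.186]]); print(n,(b[1:]-b[0]).round(2).tolist())
ov('pics/ov3.png',(.598,-.1295),[16,22,28])"
```

```text
top [[-0.0, -3.37], [-3.4, -0.05], [0.34, -0.56]]
side [[3.71, -0.64], [-1.26, -2.15], [0.11, -3.23]]
```

View pics/ov3.png

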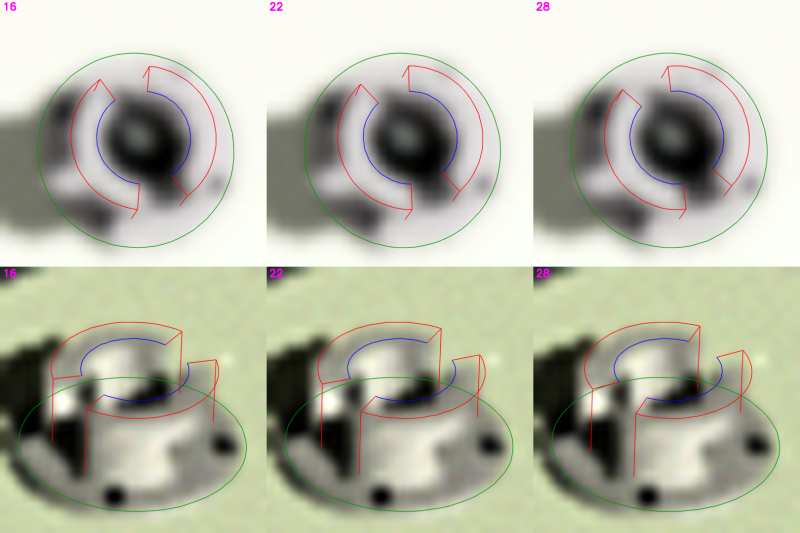

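```bash
python3 - <<'E'
from h import *
a=np.array([(530,118),(693,63),(767,262),(595,325)])/2.857-.5+np.array([150,130]); a=a+0.17
p=onz("top",a,.15); print(p.round(4),p.mean(0).round(4))
for i in range(4):
    d=p[(i+1)%4]-p[i]; print(np.degrees(np.arctan2(d[1],d[0])).round(1),np.linalg.norm(d).round(4))
# side roof corners crop (395,257),(525,345),(325,442),(197,340)
b=np.array([(395,257),(525,345),(322,442),(197,338)])/3.+np.array([220,110])-.33
p=onz("side",b,.15); print(p.round(4),p.mean(0).round(4))
for i in range(4):
    d=p[(i+1)%4]-p[i]; print(np.degrees(np.arctan2(d[1],d[0])).round(1),np.linalg.norm(d).round(4))
for c in("top","side"):
  for t in ["port_lock","door_hinge","door_push","chamber","probe_head","rest_a"]:
    ctrl.read_camera(c)
    print(c,t,[(np.round(d['at'],4).tolist(),round(d['p'],2)) for d in ctrl.spot_point(c,t)][:3])
E
```

```text
[[ 0.6703 -0.0077  0.15  ]
 [ 0.7325 -0.1797  0.15  ]
 [ 0.5218 -0.2557  0.15  ]
 [ 0.4544 -0.0771  0.15  ]] [ 0.5948 -0.1301  0.15  ]
-70.1 0.1829
-160.2 0.224
110.7 0.191
17.8 0.2268
[[ 0.6683 -0.0169  0.15  ]
 [ 0.7282 -0.1784  0.15  ]
 [ 0.5236 -0.2514  0.15  ]
 [ 0.4621 -0.0895  0.15  ]] [ 0.5956 -0.134   0.15  ]
-69.7 0.1723
-160.4 0.2172
110.8 0.1732
19.4 0.2186
top port_lock [([0.6006, -0.1286, 0.1633], 0.95), ([0.6148, 0.2751, 0.0826], 0.39)]
top door_hinge [([0.6632, -0.0015, 0.1485], 0.75), ([0.6197, 0.2815, 0.0022], 0.49)]
top door_push [([0.5735, 0.1012, 0.1465], 0.56)]
top chamber [([0.4498, 0.4212, 0.0022], 0.68), ([0.5997, -0.1317, 0.0], 0.67), ([0.5997, -0.1272, 0.1497], 0.66)]
top probe_head [([0.7308, 0.3225, 0.0753], 0.62), ([0.615, 0.2807, 0.084], 0.59), ([0.462, 0.1982, 0.0765], 0.48)]
top rest_a [([0.6181, 0.2822, 0.0021], 0.85), ([0.4209, 0.3118, -0.0001], 0.59)]
side port_lock [([0.5957, -0.133, 0.1672], 0.8)]
side door_hinge [([0.5645, 0.0944, 0.1429], 0.74), ([0.6607, -0.0065, 0.1461], 0.69), ([0.6009, -0.1282, -0.0022], 0.33)]
side door_push [([0.567, 0.0958, 0.1471], 0.78), ([0.6195, 0.2794, 0.0021], 0.41)]
side chamber [([0.6037, -0.1301, -0.001], 0.89)]
side probe_head [([0.4642, 0.1993, 0.0749], 0.97), ([0.7318, 0.3226, 0.0777], 0.58), ([0.618, 0.2803, 0.0834], 0.54)]
side rest_a [([0.4206, 0.3092, -0.002], 0.73), ([0.6178, 0.2834, 0.0287], 0.66), ([0.6206, 0.2804, -0.0008], 0.54)]
```

```bash
cat > plan.py <<'E'
import numpy as np,sys,json
from workcell import ctrl
from scipy.spatial.transform import Rotation as R
s=ctrl.state(); r=s['ee_rot']
print("t",s['clock'].__round__(2),"p",np.round(s['position'],4),"rpy",np.round(r,4),"yawdeg",np.degrees(r[2]).round(2),"F",np.round(s['wrist_force'],1),"T",np.round(s['wrist_torque'],2),"gap",round(s['finger_gap'],4),"q",np.round(s['joints'],2))
# args: "x,y,z,yawdeg,nrows" ...
p=s['position'];psi=np.degrees(r[2])
for a in sys.argv[1:]:
    x,y,z,yw,n=map(float,a.split(',')); n=int(n); d=np.array([x,y,z])-p; st=(yw-psi)/n
    for i in range(n):
        c=np.radians(psi+i*st); e=d/n
        print('{"tx":%.4f,"ty":%.4f,"tz":%.4f,"az":%.2f}'%(e[0]*np.cos(c)+e[1]*np.sin(c),e[0]*np.sin(c)-e[1]*np.cos(c),-e[2],-st), round(float(np.linalg.norm(e)),4))
    p=np.array([x,y,z]);psi=yw
E
python3 -m handwheel '[{"grip":0,"tx":0.03,"ty":0.022,"tz":-0.002},{"grip":0,"tx":0.049,"ty":0.036,"tz":-0.002},{"grip":0,"tx":0.049,"ty":0.036,"tz":-0.002},{"grip":0,"tx":0.049,"ty":0.036,"tz":-0.002},{"grip":0,"tx":0.049,"ty":0.036,"tz":-0.002},{"grip":0,"tx":0.049,"ty":0.036,"tz":-0.002},{"grip":0,"tx":0.049,"ty":0.036,"tz":-0.002},{"grip":0,"tx":0.049,"ty":0.036,"tz":-0.002},{"grip":0,"tx":0.049,"ty":0.036,"tz":-0.002},{"grip":0,"tx":0.049,"ty":0.036,"tz":-0.002},{"grip":0,"tx":0.049,"ty":0.036,"tz":-0.002},{"grip":0,"tx":0.02,"ty":0.015}]' 40
python3 plan.py
```

```text
t 3.2 p [0.1773 0.6513 0.2313] rpy [ 3.1416  0.     -0.2658] yawdeg -15.23 F [ 0.3 -0.1 -0.2] T [ 0.05  0.08 -0.02] gap 0.0851 q [ 1.59  0.36  0.01 -0.   -1.22 -0.29]invalid input
```

```bash
python3 -m handwheel --help; python3 -m handwheel '[{"grip":0,"tx":0.03,"ty":0.022,"tz":-0.002}]'; python3 plan.py
```

```text
t 3.2 p [0.1773 0.6513 0.2313] rpy [ 3.1416  0.     -0.2658] yawdeg -15.23 F [ 0.3 -0.1 -0.2] T [ 0.05  0.08 -0.02] gap 0.0851 q [ 1.59  0.36  0.01 -0.   -1.22 -0.29]invalid input: not JSON, or not a number
invalid input
```

```bash
python3 -m handwheel '[{"grip":0.0,"tx":0.03,"ty":0.022,"tz":-0.002,"ax":0,"ay":0,"az":0}]'; python3 plan.py
```

```text
clock: 3.32
position: [0.1997, 0.6229, 0.2324]
ee_rot: [3.141, -0.0, -0.264]
wrist_force: [0.7, -0.8, -0.3]
finger_gap: 0.07
t 3.33 p [0.1997 0.6229 0.2324] rpy [ 3.1408e+00 -2.0000e-04 -2.6390e-01] yawdeg -15.12 F [ 0.7 -0.8 -0.3] T [-0.03 -0.07  0.02] gap 0.07 q [ 1.56  0.32 -0.04 -0.   -1.21 -0.25]
```

```bash
python3 -m handwheel '[{"grip":0,"tx":0.049,"ty":0.036,"tz":-0.002,"ax":0,"ay":0,"az":0},{"grip":0,"tx":0.049,"ty":0.036,"tz":-0.002,"ax":0,"ay":0,"az":0},{"grip":0,"tx":0.049,"ty":0.036,"tz":-0.002,"ax":0,"ay":0,"az":0},{"grip":0,"tx":0.049,"ty":0.036,"tz":-0.002,"ax":0,"ay":0,"az":0},{"grip":0,"tx":0.049,"ty":0.036,"tz":-0.002,"ax":0,"ay":0,"az":0},{"grip":0,"tx":0.049,"ty":0.036,"tz":-0.002,"ax":0,"ay":0,"az":0},{"grip":0,"tx":0.049,"ty":0.036,"tz":-0.002,"ax":0,"ay":0,"az":0},{"grip":0,"tx":0.049,"ty":0.036,"tz":-0.002,"ax":0,"ay":0,"az":0},{"grip":0,"tx":0.049,"ty":0.036,"tz":-0.002,"ax":0,"ay":0,"az":0},{"grip":0,"tx":0.049,"ty":0.036,"tz":-0.002,"ax":0,"ay":0,"az":0},{"grip":0,"tx":0.02,"ty":0.015,"tz":0,"ax":0,"ay":0,"az":0}]' 40
python3 plan.py 0.600,0.131,0.25,-137,12 0.600,0.131,0.115,-137,3
```

```text
clock: 4.7
position: [0.5956, 0.1237, 0.2533]
ee_rot: [3.141, -0.0, -0.268]
wrist_force: [-0.7, 0.4, 0.1]
finger_gap: -0.0001
t 4.7 p [0.5956 0.1237 0.2533] rpy [ 3.1413e+00 -2.0000e-04 -2.6840e-01] yawdeg -15.38 F [-0.7  0.4  0.1] T [ 0.05  0.03 -0.  ] gap -0.0001 q [ 0.53  0.24 -0.11  0.   -1.23  0.78]
{"tx":0.0002,"ty":-0.0007,"tz":0.0003,"az":10.14} 0.0008
{"tx":0.0001,"ty":-0.0007,"tz":0.0003,"az":10.14} 0.0008
{"tx":-0.0001,"ty":-0.0007,"tz":0.0003,"az":10.14} 0.0008
{"tx":-0.0002,"ty":-0.0007,"tz":0.0003,"az":10.14} 0.0008
{"tx":-0.0003,"ty":-0.0006,"tz":0.0003,"az":10.14} 0.0008
{"tx":-0.0004,"ty":-0.0006,"tz":0.0003,"az":10.14} 0.0008
{"tx":-0.0005,"ty":-0.0005,"tz":0.0003,"az":10.14} 0.0008
{"tx":-0.0006,"ty":-0.0004,"tz":0.0003,"az":10.14} 0.0008
{"tx":-0.0006,"ty":-0.0003,"tz":0.0003,"az":10.14} 0.0008
{"tx":-0.0007,"ty":-0.0002,"tz":0.0003,"az":10.14} 0.0008
{"tx":-0.0007,"ty":-0.0001,"tz":0.0003,"az":10.14} 0.0008
{"tx":-0.0007,"ty":0.0001,"tz":0.0003,"az":10.14} 0.0008
{"tx":-0.0000,"ty":0.0000,"tz":0.0450,"az":-0.00} 0.045
{"tx":-0.0000,"ty":0.0000,"tz":0.0450,"az":-0.00} 0.045
{"tx":-0.0000,"ty":0.0000,"tz":0.0450,"az":-0.00} 0.045
```

```bash
python3 -m handwheel '[{"grip":0,"tx":0,"ty":0,"tz":0,"ax":0,"ay":0,"az":10.1},{"grip":0,"tx":0,"ty":0,"tz":0,"ax":0,"ay":0,"az":10.1},{"grip":0,"tx":0,"ty":0,"tz":0,"ax":0,"ay":0,"az":10.1},{"grip":0,"tx":0,"ty":0,"tz":0,"ax":0,"ay":0,"az":10.1},{"grip":0,"tx":0,"ty":0,"tz":0,"ax":0,"ay":0,"az":10.1},{"grip":0,"tx":0,"ty":0,"tz":0,"ax":0,"ay":0,"az":10.1},{"grip":0,"tx":0,"ty":0,"tz":0,"ax":0,"ay":0,"az":10.1},{"grip":0,"tx":0,"ty":0,"tz":0,"ax":0,"ay":0,"az":10.1},{"grip":0,"tx":0,"ty":0,"tz":0,"ax":0,"ay":0,"az":10.1},{"grip":0,"tx":0,"ty":0,"tz":0,"ax":0,"ay":0,"az":10.1},{"grip":0,"tx":0,"ty":0,"tz":0,"ax":0,"ay":0,"az":10.1},{"grip":0,"tx":0,"ty":0,"tz":0,"ax":0,"ay":0,"az":10.1}]'
python3 plan.py 0.602,0.133,0.25,-137,1 0.602,0.133,0.115,-137,4; python3 - <<'E'
from h import *
im=ctrl.read_camera("top")[110:280,170:430]; cv2.imwrite("pics/t2.png",cv2.resize(im,None,fx=3,fy=3,interpolation=cv2.INTER_CUBIC))
for p in ctrl.spot_point("top","door_push"): print(p)
E
```

```text
clock: 6.2
position: [0.5941, 0.1264, 0.2534]
ee_rot: [-3.142, 0.0, -2.387]
wrist_force: [0.4, 0.3, 0.0]
finger_gap: -0.0
t 6.2 p [0.5941 0.1264 0.2534] rpy [-3.1416e+00  1.0000e-04 -2.3869e+00] yawdeg -136.76 F [0.4 0.3 0. ] T [-0.06 -0.02 -0.04] gap -0.0 q [ 0.53  0.24 -0.11  0.   -1.22 -1.35]
{"tx":-0.0103,"ty":-0.0006,"tz":0.0034,"az":0.24} 0.0109
{"tx":-0.0000,"ty":0.0000,"tz":0.0338,"az":-0.00} 0.0338
{"tx":-0.0000,"ty":0.0000,"tz":0.0338,"az":-0.00} 0.0338
{"tx":-0.0000,"ty":0.0000,"tz":0.0338,"az":-0.00} 0.0338
{"tx":-0.0000,"ty":0.0000,"tz":0.0338,"az":-0.00} 0.0338
{'at': [0.5717, 0.105, 0.1481], 'p': 0.89}
```

View pics/t2.png

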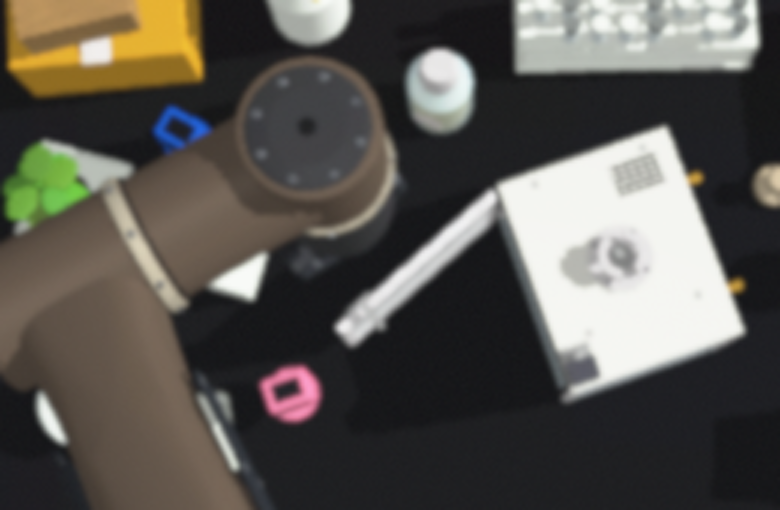

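```bash
python3 -m handwheel '[{"grip":0,"tx":-0.011,"ty":0,"tz":0.01,"ax":0,"ay":0,"az":0.2},{"grip":0,"tx":0,"ty":0,"tz":0.035,"ax":0,"ay":0,"az":0},{"grip":0,"tx":0,"ty":0,"tz":0.035,"ax":0,"ay":0,"az":0},{"grip":0,"tx":0,"ty":0,"tz":0.035,"ax":0,"ay":0,"az":0},{"grip":0,"tx":0,"ty":0,"tz":0.024,"ax":0,"ay":0,"az":0}]'
python3 plan.py $(python3 - <<'E'
import numpy as np
H=np.array([.6606,-.0035])
for f in range(139,200,6):
    a=np.radians(f);b=a-np.pi/2
    p=H+.14*np.array([np.cos(a),np.sin(a)])+.013*np.array([np.cos(b),np.sin(b)])
    print("%.4f,%.4f,0.115,%.1f,%d"%(p[0],p[1],f-270,2 if f==139 else 1),end=' ')
E
)
```

```text
clock: 6.92
position: [0.6016, 0.134, 0.1116]
ee_rot: [3.141, -0.002, -2.381]
wrist_force: [-0.4, -0.4, 0.9]
finger_gap: -0.0
t 6.92 p [0.6016 0.134  0.1116] rpy [ 3.1408e+00 -2.2000e-03 -2.3813e+00] yawdeg -136.44 F [-0.4 -0.4  0.9] T [ 0.    0.03 -0.1 ] gap -0.0 q [ 0.54  0.36 -0.27 -0.   -0.94 -1.35]
{"tx":0.0261,"ty":0.0002,"tz":-0.0017,"az":-2.72} 0.0262
{"tx":0.0261,"ty":0.0014,"tz":-0.0017,"az":-2.72} 0.0262
{"tx":0.0148,"ty":0.0005,"tz":-0.0000,"az":-6.00} 0.0148
{"tx":0.0147,"ty":0.0006,"tz":-0.0000,"az":-6.00} 0.0147
{"tx":0.0147,"ty":0.0007,"tz":-0.0000,"az":-6.00} 0.0147
{"tx":0.0147,"ty":0.0006,"tz":-0.0000,"az":-6.00} 0.0147
{"tx":0.0147,"ty":0.0005,"tz":-0.0000,"az":-6.00} 0.0147
{"tx":0.0147,"ty":0.0006,"tz":-0.0000,"az":-6.00} 0.0147
{"tx":0.0147,"ty":0.0006,"tz":-0.0000,"az":-6.00} 0.0147
{"tx":0.0148,"ty":0.0006,"tz":-0.0000,"az":-6.00} 0.0148
{"tx":0.0146,"ty":0.0006,"tz":-0.0000,"az":-6.00} 0.0146
{"tx":0.0147,"ty":0.0006,"tz":-0.0000,"az":-6.00} 0.0147
```

```bash
python3 -m handwheel '[{"grip":0,"tx":0.018,"ty":0,"tz":-0.001,"ax":0,"ay":0,"az":-2},{"grip":0,"tx":0.017,"ty":0.001,"tz":-0.001,"ax":0,"ay":0,"az":-2},{"grip":0,"tx":0.017,"ty":0.001,"tz":0,"ax":0,"ay":0,"az":-2},{"grip":0,"tx":0.0147,"ty":0.0006,"tz":0,"ax":0,"ay":0,"az":-6},{"grip":0,"tx":0.0147,"ty":0.0006,"tz":0,"ax":0,"ay":0,"az":-6},{"grip":0,"tx":0.0147,"ty":0.0006,"tz":0,"ax":0,"ay":0,"az":-6},{"grip":0,"tx":0.0147,"ty":0.0006,"tz":0,"ax":0,"ay":0,"az":-6}]'
python3 plan.py; python3 - <<'E'
from h import *
im=ctrl.read_camera("top")[110:280,170:430]; cv2.imwrite("pics/t3.png",cv2.resize(im,None,fx=3,fy=3,interpolation=cv2.INTER_CUBIC))
im=ctrl.read_camera("side")[110:310,220:440]; cv2.imwrite("pics/s3.png",cv2.resize(im,None,fx=3,fy=3,interpolation=cv2.INTER_CUBIC))
E
```

```text
clock: 7.8
position: [0.5314, 0.05, 0.1157]
ee_rot: [3.141, -0.0, -1.854]
wrist_force: [0.9, 0.1, 0.2]
finger_gap: -0.0002
t 7.8 p [0.5314 0.05   0.1157] rpy [ 3.1413 -0.     -1.8539] yawdeg -106.22 F [0.9 0.1 0.2] T [ 0.22 -0.22  0.05] gap -0.0002 q [ 0.46  0.24 -0.45 -0.   -0.88 -0.74]
```

View pics/s3.png

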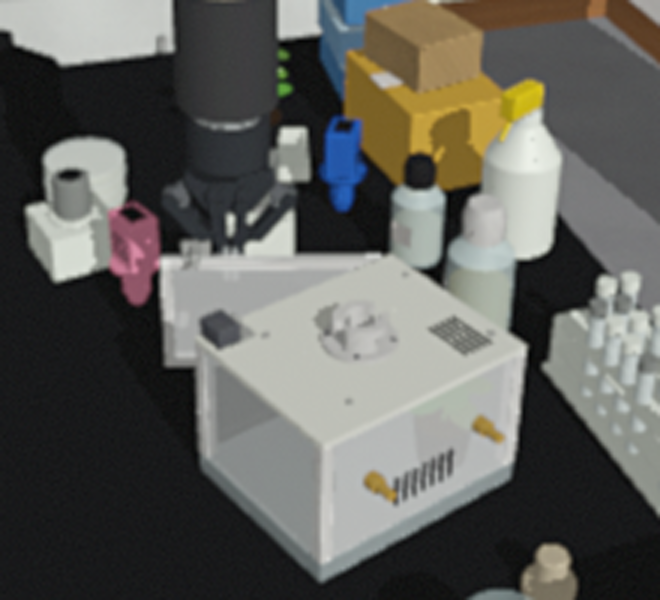

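View pics/t3.png

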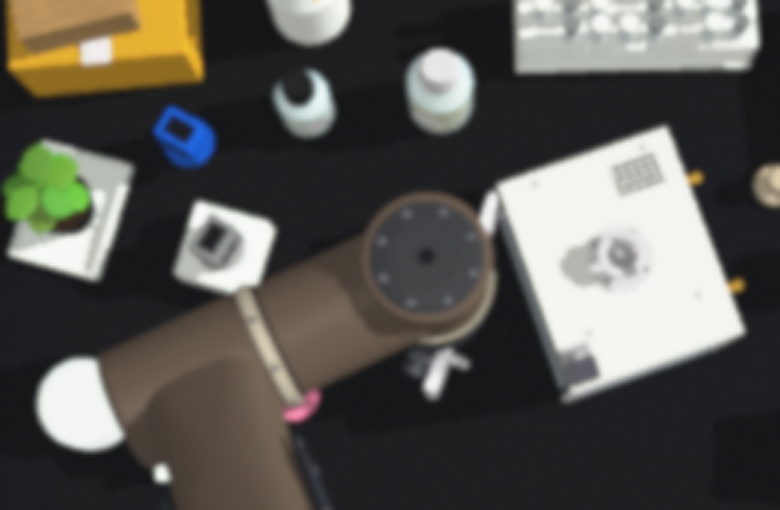

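```bash
python3 -m handwheel '[{"grip":0,"tx":0.0147,"ty":0.0006,"tz":0,"ax":0,"ay":0,"az":-6},{"grip":0,"tx":0.0147,"ty":0.0006,"tz":0,"ax":0,"ay":0,"az":-6},{"grip":0,"tx":0.0147,"ty":0.0006,"tz":0,"ax":0,"ay":0,"az":-6},{"grip":0,"tx":0.0147,"ty":0.0006,"tz":0,"ax":0,"ay":0,"az":-6},{"grip":0,"tx":0.010,"ty":0.0006,"tz":0,"ax":0,"ay":0,"az":-4}]'
python3 plan.py
for i in 1; do python3 -m handwheel '[{"grip":0,"tx":0.005,"ty":0,"tz":0,"ax":0,"ay":0,"az":-1.5}]'; done; python3 plan.py
```

```text
clock: 8.52
position: [0.5223, -0.0176, 0.1158]
ee_rot: [3.141, 0.0, -1.37]
wrist_force: [-0.5, 1.0, 0.7]
finger_gap: -0.0
t 8.53 p [ 0.5223 -0.0176  0.1158] rpy [ 3.1411e+00  1.0000e-04 -1.3699e+00] yawdeg -78.49 F [-0.5  1.   0.7] T [ 0.22  0.18 -0.04] gap -0.0 q [ 0.34  0.22 -0.48 -0.   -0.88 -0.14]
clock: 8.65
position: [0.5233, -0.0225, 0.1159]
ee_rot: [3.141, 0.0, -1.346]
wrist_force: [-0.6, 0.5, 0.2]
finger_gap: -0.0001
t 8.65 p [ 0.5233 -0.0225  0.1159] rpy [ 3.1411  0.     -1.3459] yawdeg -77.11 F [-0.6  0.5  0.2] T [0.15 0.19 0.01] gap -0.0001 q [ 0.33  0.22 -0.47 -0.   -0.88 -0.11]
```

```bash
for i in 1; do python3 -m handwheel '[{"grip":0,"tx":0.004,"ty":0,"tz":0,"ax":0,"ay":0,"az":-1.7}]'; done; python3 -m handwheel '[{"grip":0,"tx":0.004,"ty":0,"tz":0,"ax":0,"ay":0,"az":-1.7}]'; python3 -m handwheel '[{"grip":0,"tx":0.003,"ty":0,"tz":0,"ax":0,"ay":0,"az":-1.5}]';python3 plan.py;  python3 -m handwheel '[{"grip":0,"tx":0.003,"ty":0,"tz":0,"ax":0,"ay":0,"az":-1}]';python3 -m handwheel '[{"grip":0,"tx":0.003,"ty":0,"tz":0,"ax":0,"ay":0,"az":-1}]';python3 plan.py
```

```text
clock: 8.78
position: [0.5241, -0.0263, 0.1159]
ee_rot: [3.141, 0.0, -1.317]
wrist_force: [0.1, 0.1, 1.2]
finger_gap: -0.0001
clock: 8.9
position: [0.5251, -0.03, 0.1159]
ee_rot: [3.141, 0.0, -1.287]
wrist_force: [-5.0, 7.3, 2.0]
finger_gap: -0.0005
clock: 9.02
position: [0.5254, -0.0321, 0.1159]
ee_rot: [3.141, 0.001, -1.261]
wrist_force: [-4.4, 7.8, 3.7]
finger_gap: -0.0004
t 9.03 p [ 0.5254 -0.0321  0.1159] rpy [ 3.1408e+00  1.5000e-03 -1.2608e+00] yawdeg -72.24 F [-4.4  7.8  3.7] T [ 2.63  1.86 -0.04] gap -0.0004 q [ 0.31  0.22 -0.47 -0.   -0.88  0.  ]
clock: 9.15
position: [0.5261, -0.0351, 0.116]
ee_rot: [3.14, 0.001, -1.243]
wrist_force: [-2.6, 3.2, 2.5]
finger_gap: -0.0
clock: 9.28
position: [0.5273, -0.0384, 0.1159]
ee_rot: [3.141, 0.001, -1.226]
wrist_force: [-1.0, 0.0, -1.5]
finger_gap: -0.0003
t 9.28 p [ 0.5273 -0.0384  0.1159] rpy [ 3.1406e+00  5.0000e-04 -1.2256e+00] yawdeg -70.22 F [-1.   0.  -1.5] T [ 0.26  0.4  -0.02] gap -0.0003 q [ 0.3   0.23 -0.46 -0.   -0.88  0.05]
```

```bash
python3 -m handwheel '[{"grip":0,"tx":0.003,"ty":0,"tz":0,"ax":0,"ay":0,"az":0}]'; python3 -m handwheel '[{"grip":0,"tx":0.002,"ty":0,"tz":0,"ax":0,"ay":0,"az":0}]'; python3 -m handwheel '[{"grip":0,"tx":0.002,"ty":0,"tz":0,"ax":0,"ay":0,"az":0}]'; python3 - <<'E'
from h import *
im=ctrl.read_camera("side")[110:310,220:440]; cv2.imwrite("pics/s4.png",cv2.resize(im,None,fx=3,fy=3,interpolation=cv2.INTER_CUBIC))
E
```

```text
clock: 9.4
position: [0.5278, -0.0395, 0.1159]
ee_rot: [3.141, 0.004, -1.227]
wrist_force: [-12.5, 28.0, 11.3]
finger_gap: -0.0005
clock: 9.52
position: [0.5279, -0.0396, 0.1159]
ee_rot: [-3.142, 0.006, -1.227]
wrist_force: [-17.1, 35.8, 14.4]
finger_gap: -0.0002
clock: 9.65
position: [0.5279, -0.0398, 0.1159]
ee_rot: [-3.141, 0.008, -1.227]
wrist_force: [-23.1, 46.5, 18.4]
finger_gap: -0.0003
```

View pics/s4.png

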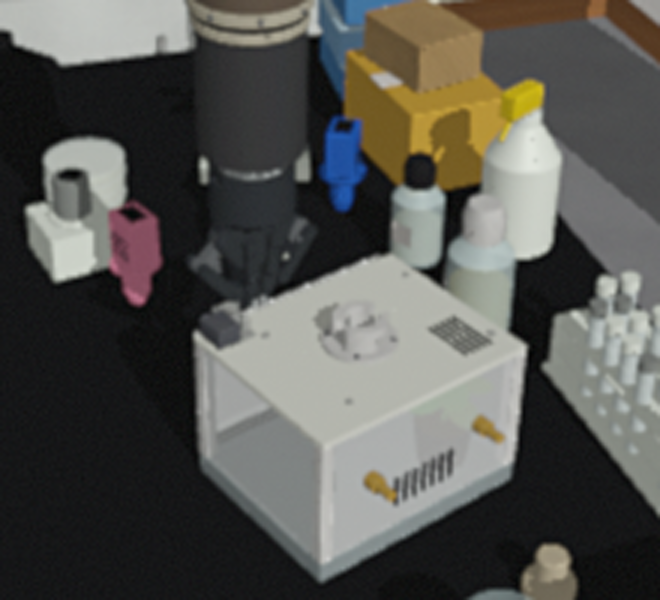

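The side picture shows the door flush with the front (crop (200,340) to (380,265)), and the stop took the push at about 50 N after the catch released. While I back off I'll fit the probe head's yaw on the first, unobstructed pictures.

```bash
python3 -m handwheel '[{"grip":0,"tx":-0.015,"ty":0,"tz":0,"ax":0,"ay":0,"az":0},{"grip":0,"tx":-0.05,"ty":0,"tz":0,"ax":0,"ay":0,"az":0},{"grip":1,"tx":-0.03,"ty":0,"tz":-0.05,"ax":0,"ay":0,"az":0},{"grip":1,"tx":0,"ty":0,"tz":-0.06,"ax":0,"ay":0,"az":0}]'; python3 plan.py
cat > ovp.py <<'E'
from h import *
def ovp(name,c,z0,angs,files={"top":"pics/top0.png","side":"pics/side0.png"},port=None):
    rows=[]
    for n in ("top","side"):
        ims=cv2.imread(files[n]).astype(float); h=18; k=15
        o=proj(n,[[.618,.281,.08]])[0].round().astype(int)
        s=ims[o[1]-h:o[1]+h,o[0]-h:o[0]+h]; s=np.clip(s/200,0,1)**.8*255
        I0=cv2.resize(s.astype(np.uint8),(540,540),interpolation=cv2.INTER_CUBIC); r=[]
        for a in angs:
            I=I0.copy(); A=np.radians(a)
            def L(p,col):
                q=((proj(n,np.array(p))-o+h+.5)*k).astype(int); cv2.polylines(I,[q.reshape(-1,1,2)],False,col,1,cv2.LINE_AA)
            def W(x,y,z): return [c[0]+x*np.cos(A)-y*np.sin(A),c[1]+x*np.sin(A)+y*np.cos(A),z0+z]
            X=[(.023,.017),(-.023,.017),(-.023,-.017),(.023,-.017),(.023,.017)]
            for z,col in((.107,(0,0,255)),(.051,(255,0,0))): L([W(*x,z) for x in X],col)
            for x in X: L([W(*x,.051),W(*x,.107)],(0,160,255))
            th=np.linspace(0,2*np.pi,60); L([W(.027*np.cos(t),.027*np.sin(t),.051) for t in th],(0,255,0))
            cv2.putText(I,str(a),(5,20),0,.7,(255,0,255),2); r.append(I)
        rows.append(np.hstack(r))
    im=np.vstack(rows); f=min(800/im.shape[1],600/im.shape[0]); cv2.imwrite(name,cv2.resize(im,None,fx=f,fy=f,interpolation=cv2.INTER_AREA))
E
python3 -c "
from ovp import *
ovp('pics/p1.png',(.618,.281),.004,[-42,-32,-22])"
```

```text
clock: 10.2
position: [0.4971, 0.0452, 0.2269]
ee_rot: [3.14, -0.001, -1.224]
wrist_force: [1.9, 1.7, 0.7]
finger_gap: 0.0358
t 10.2 p [0.4971 0.0452 0.2269] rpy [ 3.1395e+00 -8.0000e-04 -1.2237e+00] yawdeg -70.11 F [1.9 1.7 0.7] T [ 0.12 -0.26  0.01] gap 0.0358 q [ 0.49  0.07 -0.37  0.   -1.13 -0.14]
```

View pics/p1.png

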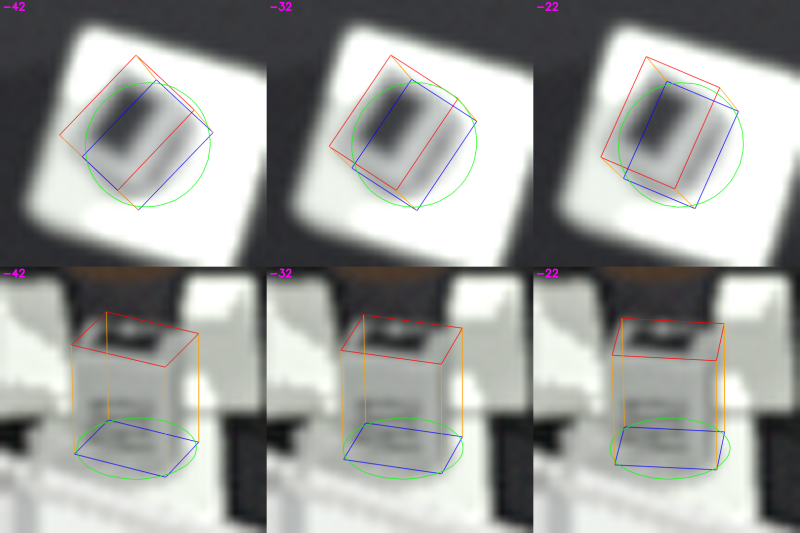

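```bash
sed -i 's/s=np.clip(s\/200,0,1)\*\*.8\*255/s=np.clip((s-20)\/(190-20),0,1)*255/' ovp.py; python3 -c "
from ovp import *
ovp('pics/p2.png',(.616,.280),.004,[-35,-27,-19])"
```

```text
(no output)
```

View pics/p2.png

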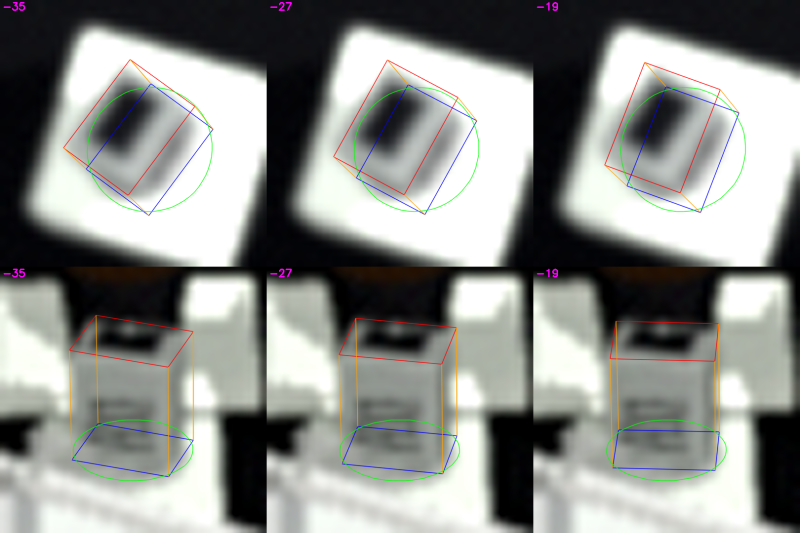

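```bash
python3 - <<'E'
from h import *
im=cv2.imread("pics/top0.png",0).astype(float)
o=(242,190);h=5
for thr in (60,80,100):
    # dark inset inside head; weight
    W=np.clip(thr-im[o[1]-7:o[1]+6,o[0]-7:o[0]+8],0,None)
    lab=cv2.connectedComponentsWithStats((W>0).astype(np.uint8))
    i=1+np.argmax(lab[2][1:,4]); m=lab[1]==i
    v,u=np.nonzero(m); w=W[m]
    p=onz("top",np.c_[u+o[0]-7,v+o[1]-7],.111)[:,:2]; c=(p*w[:,None]).sum(0)/w.sum(); q=p-c
    C=(q.T*w)@q/w.sum(); e,V=np.linalg.eigh(C); print(thr,m.sum(),c.round(4),np.sqrt(e*12).round(4),np.degrees(np.arctan2(V[1,1],V[0,1])).round(1))
print(im[o[1]-9:o[1]+10,o[0]-10:o[0]+11].astype(int))
E
```

```text
60 28 [0.6191 0.2823] [0.01   0.0196] 149.1
80 41 [0.6191 0.2824] [0.0124 0.0222] 147.9
100 53 [0.6189 0.2824] [0.0146 0.0243] 147.3
[[ 58 122 200 239 247 246 239 221 203 209 225 237 241 241 238 232 223 211
  192 172 146]
 [ 75 150 221 243 246 242 226 188 165 170 192 218 233 241 244 244 243 241
  238 230 217]
 [ 93 174 232 244 244 234 201 159 135 135 152 176 204 225 236 242 245 247
  247 245 242]
 [113 189 234 241 234 215 170 129 102  99 114 135 159 184 209 227 239 245
  247 248 248]
 [125 191 225 225 206 172 140 103  71  61  76  96 119 145 168 192 222 238
  245 248 248]
 [126 178 201 194 169 142 114  79  48  40  46  61  88 118 144 166 192 223
  239 246 248]
 [134 172 180 168 148 123  92  58  38  34  37  48  76 111 138 153 166 191
  224 240 246]
 [148 172 169 152 132 104  70  44  34  35  39  59  92 123 144 149 149 163
  196 230 244]
 [158 170 158 139 115  81  51  37  35  37  50  79 112 138 146 141 136 144
  176 220 241]
 [163 163 147 126  96  62  41  35  36  43  67 101 130 144 141 129 125 140
  171 214 238]
 [164 154 140 121  91  61  44  38  41  58  90 122 141 143 131 116 122 147
  178 215 237]
 [166 149 138 128 108  86  68  54  54  77 112 138 146 138 120 109 126 158
  186 218 238]
 [171 153 140 134 127 116 102  86  81 100 129 145 144 130 113 113 139 169
  193 220 238]
 [178 166 150 138 132 131 127 119 115 126 141 147 138 122 114 130 157 179
  200 224 240]
 [185 180 168 149 134 129 132 135 138 144 148 142 127 115 125 150 173 189
  208 231 243]
 [188 186 181 168 146 129 124 131 139 146 146 134 117 115 139 167 184 198
  221 238 246]
 [188 188 187 180 165 142 125 120 126 134 136 129 121 129 156 180 196 215
  232 243 247]
 [189 188 188 185 177 161 143 129 123 124 128 133 139 155 178 199 219 231
  241 246 248]
 [188 188 188 187 185 178 168 155 145 141 146 156 169 188 208 223 236 243
  246 248 248]]
```

```bash
python3 plan.py 0.618,0.2815,0.215,-31,6
```

```text
t 10.2 p [0.4971 0.0452 0.2269] rpy [ 3.1395e+00 -8.0000e-04 -1.2237e+00] yawdeg -70.11 F [1.9 1.7 0.7] T [ 0.12 -0.26  0.01] gap 0.0358 q [ 0.49  0.07 -0.37  0.   -1.13 -0.14]
{"tx":-0.0302,"ty":-0.0323,"tz":0.0020,"az":-6.52} 0.0443
{"tx":-0.0263,"ty":-0.0356,"tz":0.0020,"az":-6.52} 0.0443
{"tx":-0.0221,"ty":-0.0383,"tz":0.0020,"az":-6.52} 0.0443
{"tx":-0.0176,"ty":-0.0406,"tz":0.0020,"az":-6.52} 0.0443
{"tx":-0.0129,"ty":-0.0423,"tz":0.0020,"az":-6.52} 0.0443
{"tx":-0.0080,"ty":-0.0435,"tz":0.0020,"az":-6.52} 0.0443
```

```bash
python3 -m handwheel '[{"grip":1,"tx":-0.0302,"ty":-0.0323,"tz":0,"ax":0,"ay":0,"az":-6.5},{"grip":1,"tx":-0.0263,"ty":-0.0356,"tz":0,"ax":0,"ay":0,"az":-6.5},{"grip":1,"tx":-0.0221,"ty":-0.0383,"tz":0,"ax":0,"ay":0,"az":-6.5},{"grip":1,"tx":-0.0176,"ty":-0.0406,"tz":0,"ax":0,"ay":0,"az":-6.5},{"grip":1,"tx":-0.013,"ty":-0.0423,"tz":0,"ax":0,"ay":0,"az":-6.5},{"grip":1,"tx":-0.008,"ty":-0.0435,"tz":0,"ax":0,"ay":0,"az":-6.5},{"grip":1,"tx":0,"ty":0,"tz":0,"ax":0,"ay":0,"az":0}]'; python3 plan.py 0.618,0.2815,0.16,-31,1
python3 - <<'E'
from h import *
im=ctrl.read_camera("top")[110:280,170:430]; cv2.imwrite("pics/t5.png",cv2.resize(im,None,fx=3,fy=3,interpolation=cv2.INTER_CUBIC))
im=ctrl.read_camera("side")[110:310,220:440]; cv2.imwrite("pics/s5.png",cv2.resize(im,None,fx=3,fy=3,interpolation=cv2.INTER_CUBIC))
E
```

```text
clock: 11.08
position: [0.6204, 0.2824, 0.2246]
ee_rot: [3.14, -0.0, -0.543]
wrist_force: [-0.6, -0.5, -0.3]
finger_gap: 0.0855
t 11.07 p [0.6204 0.2824 0.2246] rpy [ 3.1403e+00 -2.0000e-04 -5.4250e-01] yawdeg -31.08 F [-0.6 -0.5 -0.3] T [-0.04  0.05  0.06] gap 0.0855 q [ 0.71  0.37  0.02  0.   -1.22  0.32]
{"tx":-0.0016,"ty":0.0020,"tz":0.0646,"az":-0.08} 0.0646
```

View pics/s5.png

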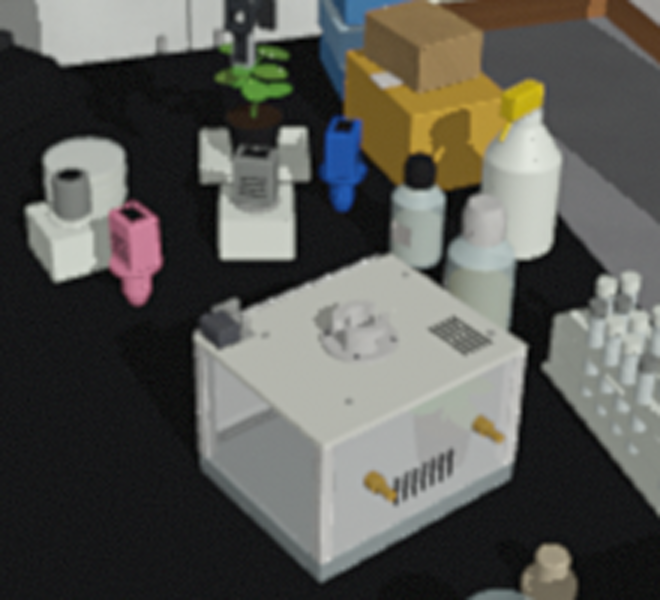

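View pics/t5.png

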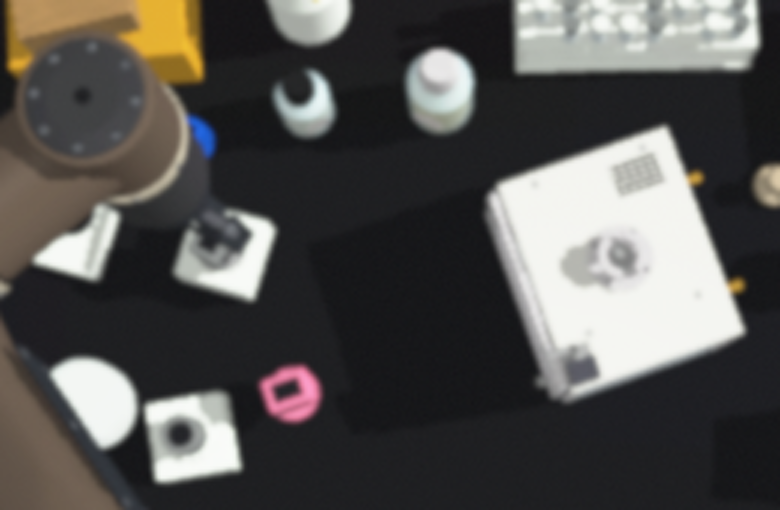

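```bash
python3 -m handwheel '[{"grip":1,"tx":-0.0015,"ty":0.002,"tz":0.03,"ax":0,"ay":0,"az":0},{"grip":1,"tx":0,"ty":0,"tz":0.05,"ax":0,"ay":0,"az":0},{"grip":1,"tx":0,"ty":0,"tz":0.05,"ax":0,"ay":0,"az":0},{"grip":1,"tx":0,"ty":0,"tz":0.03,"ax":0,"ay":0,"az":0}]'; python3 plan.py; python3 - <<'E'
from h import *
im=ctrl.read_camera("side")[130:210,260:360]; cv2.imwrite("pics/s6.png",cv2.resize(im,None,fx=7,fy=7,interpolation=cv2.INTER_CUBIC))
E
```

```text
clock: 11.68
position: [0.6159, 0.2772, 0.0642]
ee_rot: [3.14, 0.001, -0.547]
wrist_force: [0.3, 0.3, -0.2]
finger_gap: 0.0852
t 11.68 p [0.6159 0.2772 0.0642] rpy [ 3.1395e+00  8.0000e-04 -5.4700e-01] yawdeg -31.34 F [ 0.3  0.3 -0.2] T [ 0.04 -0.   -0.02] gap 0.0852 q [ 0.71  0.5  -0.18 -0.   -0.9   0.31]
```

View pics/s6.png

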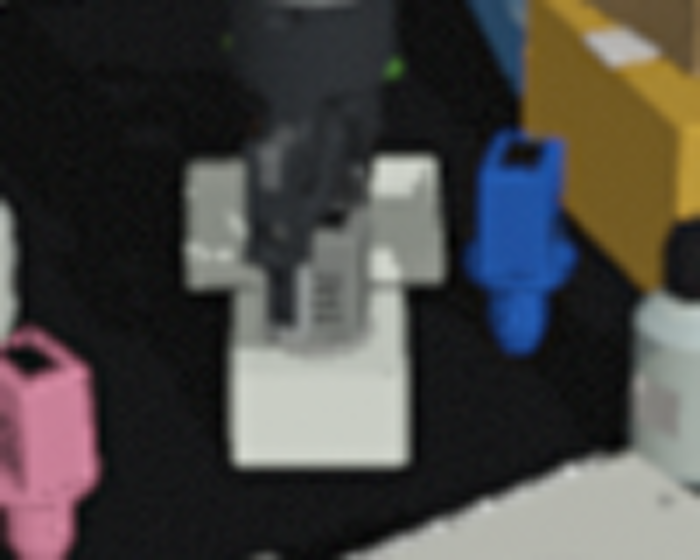

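```bash
python3 -m handwheel '[{"grip":1,"tx":0,"ty":-0.0045,"tz":0,"ax":0,"ay":0,"az":0},{"grip":1,"tx":0,"ty":0,"tz":0,"ax":0,"ay":0,"az":0},{"grip":0.1,"tx":0,"ty":0,"tz":0,"ax":0,"ay":0,"az":0},{"grip":0.1,"tx":0,"ty":0,"tz":0,"ax":0,"ay":0,"az":0},{"grip":0.1,"tx":0,"ty":0,"tz":0,"ax":0,"ay":0,"az":0},{"grip":0.1,"tx":0,"ty":0,"tz":0,"ax":0,"ay":0,"az":0},{"grip":0.1,"tx":0,"ty":0,"tz":0,"ax":0,"ay":0,"az":0},{"grip":0.1,"tx":0,"ty":0,"tz":0,"ax":0,"ay":0,"az":0}]' 70; python3 plan.py
```

```text
clock: 12.72
position: [0.6196, 0.283, 0.0671]
ee_rot: [-3.141, -0.001, -0.545]
wrist_force: [-1.4, -0.6, 5.3]
finger_gap: 0.0331
t 12.72 p [0.6196 0.283  0.0671] rpy [-3.1409e+00 -5.0000e-04 -5.4480e-01] yawdeg -31.21 F [-1.4 -0.6  5.3] T [-0.18  0.6  -0.01] gap 0.0331 q [ 0.71  0.5  -0.17  0.   -0.9   0.31]
```

```bash
python3 -m handwheel '[{"grip":0.1,"tx":0,"ty":0,"tz":-0.02,"ax":0,"ay":0,"az":0},{"grip":0.1,"tx":0,"ty":0,"tz":-0.04,"ax":0,"ay":0,"az":0},{"grip":0.1,"tx":0,"ty":0,"tz":-0.05,"ax":0,"ay":0,"az":0},{"grip":0.1,"tx":0,"ty":0,"tz":-0.05,"ax":0,"ay":0,"az":0},{"grip":0.1,"tx":0,"ty":0,"tz":-0.04,"ax":0,"ay":0,"az":0},{"grip":0.1,"tx":0,"ty":0,"tz":-0.01,"ax":0,"ay":0,"az":0},{"grip":0.1,"tx":0,"ty":0,"tz":0,"ax":0,"ay":0,"az":0}]'; python3 plan.py;  python3 - <<'E'
from h import *
o=proj("side",[[.618,.283,.26]])[0].astype(int);print(o)
im=ctrl.read_camera("side")[max(0,o[1]-50):o[1]+50,o[0]-50:o[0]+50]; cv2.imwrite("pics/s7.png",cv2.resize(im,None,fx=6,fy=6,interpolation=cv2.INTER_CUBIC))
E
```

```text
clock: 13.6
position: [0.6189, 0.2828, 0.2755]
ee_rot: [3.141, 0.001, -0.545]
wrist_force: [-0.5, -0.3, -3.2]
finger_gap: 0.0333
t 13.6 p [0.6189 0.2828 0.2755] rpy [ 3.1414e+00  9.0000e-04 -5.4520e-01] yawdeg -31.24 F [-0.5 -0.3 -3.2] T [-0.07  0.01  0.01] gap 0.0333 q [ 0.71  0.35  0.09 -0.   -1.32  0.31]
[305 118]
```

View pics/s7.png

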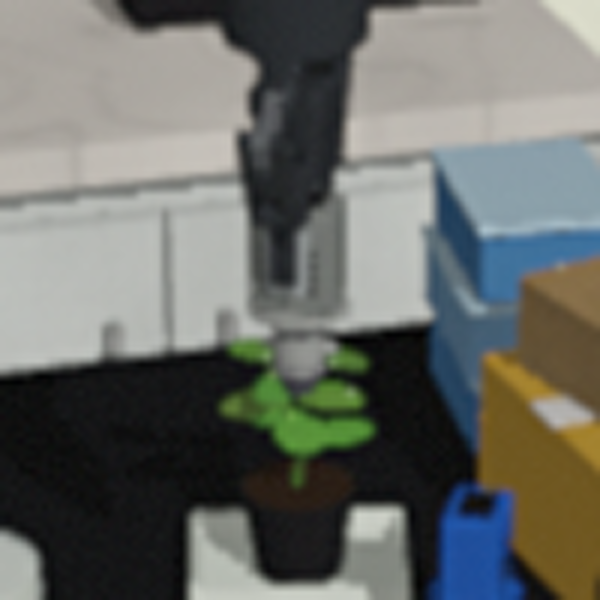

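```bash
python3 - <<'E'
from h import *
for z in (.20,.21,.22,.23): print(z,((proj("side",[[.6189,.2828,z]])[0]-[255,68]+.5)*6).round(1))
# probe outline vs offsets
c=np.array([.6189,.2828]);a=np.radians(-31.2)
im=cv2.imread("pics/s7.png")
def L(p,col):
    q=((proj("side",p)-[255,68]+.5)*6).astype(int); cv2.polylines(im,[q.reshape(-1,1,2)],False,col,1,cv2.LINE_AA)
z0=.2755+.019-.079
th=np.linspace(0,2*np.pi,60)
for r,z in((.008,0),(.014,.014),(.014,.046),(.027,.046),(.027,.051)): L(np.c_[c[0]+r*np.cos(th),c[1]+r*np.sin(th),0*th+z0+z],(0,0,255))
for z in(.051,.107):
    X=np.array([(.023,.017),(-.023,.017),(-.023,-.017),(.023,-.017),(.023,.017)]); L(np.c_[c[0]+X[:,0]*np.cos(a)-X[:,1]*np.sin(a),c[1]+X[:,0]*np.sin(a)+X[:,1]*np.cos(a),0*X[:,0]+z0+z],(255,0,255))
L(np.array([[c[0]+s*.021*np.cos(a),c[1]+s*.021*np.sin(a),z0+.026] for s in(-1,1)]),(0,255,255))
cv2.imwrite("pics/s7o.png",im[150:450,150:450].repeat(2,0).repeat(2,1))
E
```

```text
0.2 [306.6 408.1]
0.21 [306.3 391. ]
0.22 [306.1 373.8]
0.23 [305.9 356.5]
```

View pics/s7o.png

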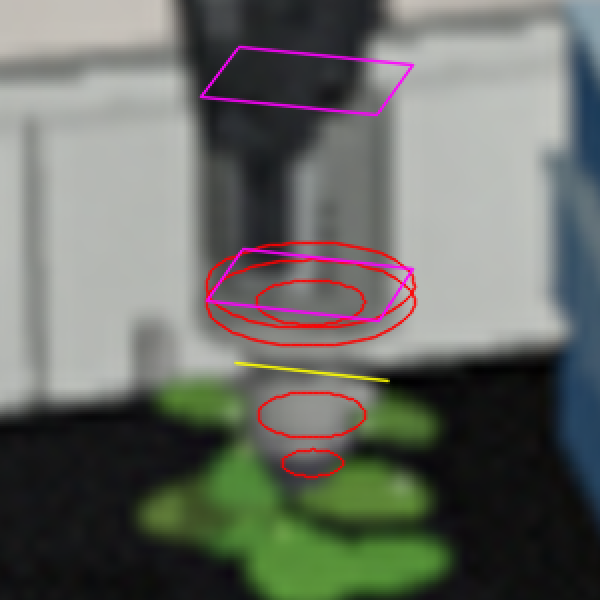

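```bash
python3 plan.py 0.5995,-0.129,0.275,22,8
```

```text
t 13.65 p [0.6186 0.2826 0.2744] rpy [ 3.1396e+00  1.6000e-03 -5.4530e-01] yawdeg -31.24 F [ 0.4 -0.  -3.2] T [-0.02  0.03 -0.03] gap 0.0331 q [ 0.71  0.35  0.09 -0.   -1.32  0.31]
{"tx":0.0246,"ty":0.0452,"tz":-0.0001,"az":-6.66} 0.0515
{"tx":0.0192,"ty":0.0478,"tz":-0.0001,"az":-6.66} 0.0515
{"tx":0.0136,"ty":0.0497,"tz":-0.0001,"az":-6.66} 0.0515
{"tx":0.0077,"ty":0.0509,"tz":-0.0001,"az":-6.66} 0.0515
{"tx":0.0018,"ty":0.0515,"tz":-0.0001,"az":-6.66} 0.0515
{"tx":-0.0042,"ty":0.0513,"tz":-0.0001,"az":-6.66} 0.0515
{"tx":-0.0101,"ty":0.0505,"tz":-0.0001,"az":-6.66} 0.0515
{"tx":-0.0159,"ty":0.0490,"tz":-0.0001,"az":-6.66} 0.0515
```

```bash
python3 -m handwheel '[{"grip":0.1,"tx":0.0246,"ty":0.0452,"tz":0,"ax":0,"ay":0,"az":-6.7},{"grip":0.1,"tx":0.0192,"ty":0.0478,"tz":0,"ax":0,"ay":0,"az":-6.7},{"grip":0.1,"tx":0.0136,"ty":0.0497,"tz":0,"ax":0,"ay":0,"az":-6.7},{"grip":0.1,"tx":0.0077,"ty":0.051,"tz":0,"ax":0,"ay":0,"az":-6.7},{"grip":0.1,"tx":0.0018,"ty":0.0515,"tz":0,"ax":0,"ay":0,"az":-6.7},{"grip":0.1,"tx":-0.0042,"ty":0.0513,"tz":0,"ax":0,"ay":0,"az":-6.7},{"grip":0.1,"tx":-0.01,"ty":0.0505,"tz":0,"ax":0,"ay":0,"az":-6.7},{"grip":0.1,"tx":-0.016,"ty":0.049,"tz":0,"ax":0,"ay":0,"az":-6.3},{"grip":0.1,"tx":0,"ty":0,"tz":0,"ax":0,"ay":0,"az":0},{"grip":0.1,"tx":0,"ty":0,"tz":0,"ax":0,"ay":0,"az":0},{"grip":0.1,"tx":0,"ty":0,"tz":0,"ax":0,"ay":0,"az":0}]'; python3 plan.py 0.5995,-0.129,0.265,22,1
python3 - <<'E'
from h import *
for n in("top","side"):
    im=ctrl.read_camera(n); cv2.imwrite(f"pics/{n}8.png",im)
a=cv2.imread("pics/top8.png")[150:250,320:420];b=cv2.imread("pics/side8.png")[145:245,290:390]
cv2.imwrite("pics/8.png",cv2.resize(np.hstack([a,b]),None,fx=4,fy=4,interpolation=cv2.INTER_CUBIC))
E
```

```text
clock: 15.02
position: [0.6013, -0.1279, 0.2754]
ee_rot: [-3.141, 0.001, 0.384]
wrist_force: [0.2, 0.3, -2.5]
finger_gap: 0.0333
t 15.03 p [ 0.6013 -0.1279  0.2754] rpy [-3.141e+00  1.200e-03  3.841e-01] yawdeg 22.01 F [ 0.2  0.3 -2.5] T [-0.03 -0.01  0.02] gap 0.0333 q [ 0.11  0.24 -0.06 -0.   -1.28  1.85]
{"tx":-0.0021,"ty":0.0003,"tz":0.0104,"az":0.01} 0.0106
```

View pics/8.png

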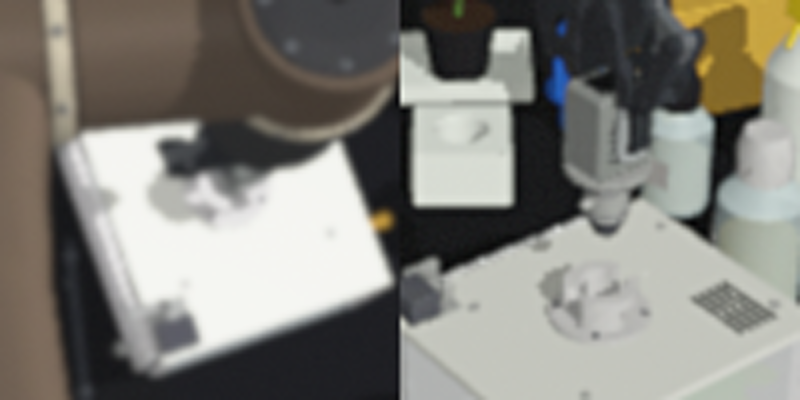

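```bash
python3 -m handwheel '[{"grip":0.1,"tx":-0.002,"ty":0,"tz":0.012,"ax":0,"ay":0,"az":0},{"grip":0.1,"tx":0,"ty":0,"tz":0.012,"ax":0,"ay":0,"az":0},{"grip":0.1,"tx":0,"ty":0,"tz":0,"ax":0,"ay":0,"az":0}]'; python3 plan.py
cat > ov9.py <<'E'
from h import *
def go(name,cp,cq,z0,yaw,ps=22,n="side",src=None,k=14,box=(305,160,375,235)):
    im=ctrl.read_camera(n) if src is None else cv2.imread(src)
    if src is None: cv2.imwrite(name.replace(".png","_raw.png"),im)
    x0,y0,x1,y1=box; I=im[y0:y1,x0:x1].astype(float); k=min(800/(x1-x0),600/(y1-y0)); k=int(k)
    I=cv2.resize(I.astype(np.uint8),None,fx=k,fy=k,interpolation=cv2.INTER_CUBIC)
    def L(p,col):
        q=((proj(n,p)-[x0,y0]+.5)*k).astype(int); cv2.polylines(I,[q.reshape(-1,1,2)],False,col,1,cv2.LINE_AA)
    th=np.linspace(0,2*np.pi,60)
    for r,z in((.008,0),(.014,.014),(.027,.046),(.027,.051)): L(np.c_[cp[0]+r*np.cos(th),cp[1]+r*np.sin(th),0*th+z0+z],(0,0,255))
    a=np.radians(yaw)
    for z in(.107,):
        X=np.array([(.023,.017),(-.023,.017),(-.023,-.017),(.023,-.017),(.023,.017)]); L(np.c_[cp[0]+X[:,0]*np.cos(a)-X[:,1]*np.sin(a),cp[1]+X[:,0]*np.sin(a)+X[:,1]*np.cos(a),0*X[:,0]+z0+z],(255,0,255))
    L(np.array([[cp[0]+s*.021*np.cos(a),cp[1]+s*.021*np.sin(a),z0+.026] for s in(-1,1)]),(0,255,255))
    for r,z in((.033,.15),(.024,.176),(.0155,.176)): L(np.c_[cq[0]+r*np.cos(th),cq[1]+r*np.sin(th),0*th+z],(0,160,0))
    A=np.radians(ps)
    for s in(0,np.pi):
        for t in(-np.arcsin(8.5/24),np.arcsin(8.5/24)):
            L(np.array([[cq[0]+.024*np.cos(A+s+t),cq[1]+.024*np.sin(A+s+t),z] for z in(.154,.176)]),(0,160,0))
    cv2.imwrite(name,I)
E
python3 -c "
from ov9 import *
s=ctrl.state();p=s['position'];y=s['ee_rot'][2]
go('pics/9.png',p[:2]-.002*np.array([np.cos(y),np.sin(y)]),(.5975,-.130),p[2]-.063,np.degrees(y))"
```

```text
clock: 15.5
position: [0.5987, -0.1294, 0.2505]
ee_rot: [-3.14, 0.003, 0.384]
wrist_force: [0.4, 0.1, -2.0]
finger_gap: 0.0332
t 15.5 p [ 0.5987 -0.1294  0.2505] rpy [-3.1404e+00  2.6000e-03  3.8350e-01] yawdeg 21.97 F [ 0.4  0.1 -2. ] T [-0.06 -0.    0.  ] gap 0.0332 q [ 0.11  0.25 -0.1  -0.   -1.23  1.85]
```

View pics/9.png

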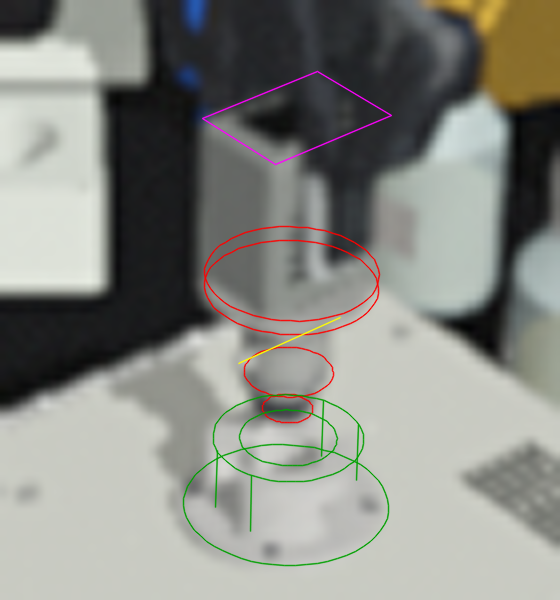

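```bash
python3 -m handwheel '[{"grip":0.1,"tx":0,"ty":0,"tz":0.006,"ax":0,"ay":0,"az":0},{"grip":0.1,"tx":0,"ty":0,"tz":0.006,"ax":0,"ay":0,"az":0},{"grip":0.1,"tx":0,"ty":0,"tz":0.003,"ax":0,"ay":0,"az":0},{"grip":0.1,"tx":0,"ty":0,"tz":0,"ax":0,"ay":0,"az":0}]'; python3 plan.py; python3 -m handwheel '[{"grip":0.1,"tx":0,"ty":0,"tz":0.003,"ax":0,"ay":0,"az":0},{"grip":0.1,"tx":0,"ty":0,"tz":0,"ax":0,"ay":0,"az":0}]'; python3 plan.py
python3 -c "
from ov9 import *
s=ctrl.state();p=s['position'];y=s['ee_rot'][2]
go('pics/10.png',p[:2]-.002*np.array([np.cos(y),np.sin(y)]),(.5965,-.131),p[2]-.063,np.degrees(y))"
```

```text
clock: 16.05
position: [0.5994, -0.1297, 0.237]
ee_rot: [-3.141, 0.001, 0.383]
wrist_force: [0.8, 0.7, -2.3]
finger_gap: 0.0334
t 16.05 p [ 0.5994 -0.1297  0.237 ] rpy [-3.1414e+00  5.0000e-04  3.8340e-01] yawdeg 21.97 F [ 0.8  0.7 -2.3] T [-0.    0.02 -0.04] gap 0.0334 q [ 0.1   0.25 -0.12  0.   -1.19  1.85]
clock: 16.3
position: [0.5995, -0.1296, 0.2341]
ee_rot: [-3.141, 0.0, 0.383]
wrist_force: [0.2, 0.8, -1.9]
finger_gap: 0.0332
t 16.3 p [ 0.5995 -0.1296  0.2341] rpy [-3.1414e+00  2.0000e-04  3.8350e-01] yawdeg 21.97 F [ 0.2  0.8 -1.9] T [-0.06  0.   -0.05] gap 0.0332 q [ 0.11  0.26 -0.13 -0.   -1.19  1.85]
```

View pics/10.png

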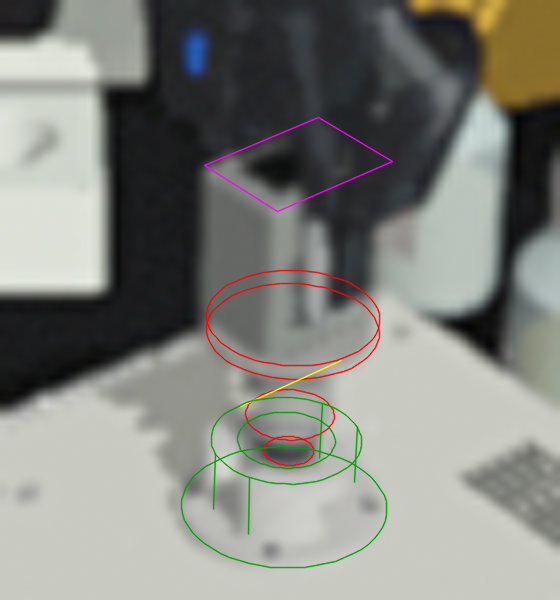

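```bash
python3 -m handwheel '[{"grip":0.1,"tx":-0.0005,"ty":0,"tz":0.003,"ax":0,"ay":0,"az":0},{"grip":0.1,"tx":0,"ty":0,"tz":0.003,"ax":0,"ay":0,"az":0}]';python3 -m handwheel '[{"grip":0.1,"tx":0,"ty":0,"tz":0.003,"ax":0,"ay":0,"az":0}]'; python3 -m handwheel '[{"grip":0.1,"tx":0,"ty":0,"tz":0.002,"ax":0,"ay":0,"az":0}]'; python3 plan.py
```

```text
clock: 16.6
position: [0.5991, -0.1298, 0.2281]
ee_rot: [-3.142, -0.0, 0.383]
wrist_force: [-1.1, -0.3, -2.2]
finger_gap: 0.0332
clock: 16.73
position: [0.5991, -0.1298, 0.225]
ee_rot: [-3.142, 0.0, 0.383]
wrist_force: [-1.0, -1.0, -1.5]
finger_gap: 0.0329
clock: 16.85
position: [0.599, -0.13, 0.2231]
ee_rot: [3.142, 0.0, 0.383]
wrist_force: [-0.4, -1.1, -1.3]
finger_gap: 0.0335
t 16.85 p [ 0.599  -0.13    0.2231] rpy [3.1416e+00 5.0000e-04 3.8350e-01] yawdeg 21.97 F [-0.4 -1.1 -1.3] T [-0.29  0.13  0.05] gap 0.0335 q [ 0.1   0.26 -0.14  0.   -1.16  1.85]
```

```bash
python3 -m handwheel '[{"grip":0.1,"tx":0,"ty":0.0004,"tz":0.002,"ax":0,"ay":0,"az":0}]';python3 -m handwheel '[{"grip":0.1,"tx":0,"ty":0,"tz":0.003,"ax":0,"ay":0,"az":0}]'; python3 -m handwheel '[{"grip":0.1,"tx":0,"ty":0,"tz":0.003,"ax":0,"ay":0,"az":0}]'; python3 -m handwheel '[{"grip":0.1,"tx":0,"ty":0,"tz":0.002,"ax":0,"ay":0,"az":0}]'; python3 plan.py
```

```text
clock: 16.98
position: [0.5992, -0.1303, 0.2212]
ee_rot: [-3.142, 0.0, 0.383]
wrist_force: [-0.2, -0.2, -2.4]
finger_gap: 0.0333
clock: 17.1
position: [0.5993, -0.1303, 0.2182]
ee_rot: [3.142, -0.0, 0.383]
wrist_force: [-0.4, -0.6, -1.8]
finger_gap: 0.0331
clock: 17.23
position: [0.5993, -0.1302, 0.2151]
ee_rot: [3.142, -0.0, 0.383]
wrist_force: [-0.6, -0.9, -1.7]
finger_gap: 0.0334
clock: 17.35
position: [0.5992, -0.1302, 0.213]
ee_rot: [-3.141, 0.0, 0.383]
wrist_force: [-1.8, 0.3, -2.2]
finger_gap: 0.0331
t 17.35 p [ 0.5992 -0.1302  0.213 ] rpy [-3.1415e+00  2.0000e-04  3.8350e-01] yawdeg 21.97 F [-1.8  0.3 -2.2] T [-0.18  0.2   0.01] gap 0.0331 q [ 0.1   0.27 -0.16 -0.   -1.14  1.85]
```

```bash
python3 -m handwheel '[{"grip":0.1,"tx":-0.0003,"ty":0,"tz":0.003,"ax":0,"ay":0,"az":0}]';python3 -m handwheel '[{"grip":0.1,"tx":0,"ty":0,"tz":0.003,"ax":0,"ay":0,"az":0}]'; python3 -m handwheel '[{"grip":0.1,"tx":0,"ty":0,"tz":0.003,"ax":0,"ay":0,"az":0}]'; python3 -m handwheel '[{"grip":0.1,"tx":0,"ty":0,"tz":0.002,"ax":0,"ay":0,"az":0}]'; python3 plan.py
```

```text
clock: 17.48
position: [0.5991, -0.1303, 0.2102]
ee_rot: [3.142, -0.0, 0.383]
wrist_force: [-0.0, 0.7, -3.3]
finger_gap: 0.0333
clock: 17.6
position: [0.5992, -0.1303, 0.2076]
ee_rot: [3.141, -0.001, 0.384]
wrist_force: [-1.9, 1.8, 3.1]
finger_gap: 0.0333
clock: 17.73
position: [0.5992, -0.1303, 0.2048]
ee_rot: [3.141, -0.001, 0.384]
wrist_force: [-0.9, 1.4, 5.1]
finger_gap: 0.0333
clock: 17.85
position: [0.5992, -0.1303, 0.2028]
ee_rot: [3.141, -0.001, 0.384]
wrist_force: [-2.1, 1.1, 5.1]
finger_gap: 0.033
t 17.85 p [ 0.5992 -0.1303  0.2028] rpy [ 3.1412e+00 -8.0000e-04  3.8370e-01] yawdeg 21.98 F [-2.1  1.1  5.1] T [ 0.71  0.96 -0.03] gap 0.033 q [ 0.1   0.28 -0.17  0.   -1.12  1.85]
```

```bash
python3 -m handwheel '[{"grip":0.1,"tx":-0.0003,"ty":0,"tz":0.003,"ax":0,"ay":0,"az":0}]';python3 -m handwheel '[{"grip":0.1,"tx":-0.0002,"ty":0,"tz":0.003,"ax":0,"ay":0,"az":0}]'; python3 -m handwheel '[{"grip":0.1,"tx":0,"ty":0,"tz":0.002,"ax":0,"ay":0,"az":0}]'; python3 -m handwheel '[{"grip":0.1,"tx":0,"ty":0,"tz":0,"ax":0,"ay":0,"az":0}]'; python3 plan.py;python3 -c "
from ov9 import *
s=ctrl.state();p=s['position'];y=s['ee_rot'][2]
go('pics/11.png',p[:2]-.002*np.array([np.cos(y),np.sin(y)]),(.5965,-.131),p[2]-.062,np.degrees(y))"
```

```text
clock: 17.98
position: [0.5992, -0.1303, 0.2001]
ee_rot: [3.141, -0.001, 0.384]
wrist_force: [-3.1, 2.1, 7.2]
finger_gap: 0.0335
clock: 18.1
position: [0.5992, -0.1303, 0.1974]
ee_rot: [3.141, -0.002, 0.384]
wrist_force: [-2.4, 3.2, 9.5]
finger_gap: 0.0334
clock: 18.23
position: [0.5992, -0.1303, 0.1956]
ee_rot: [3.141, -0.002, 0.384]
wrist_force: [-3.0, 1.9, 9.7]
finger_gap: 0.0332
clock: 18.35
position: [0.5992, -0.1303, 0.1957]
ee_rot: [3.141, -0.002, 0.384]
wrist_force: [-3.8, 3.9, 10.5]
finger_gap: 0.0334
t 18.35 p [ 0.5992 -0.1303  0.1957] rpy [ 3.1408e+00 -1.9000e-03  3.8390e-01] yawdeg 22.0 F [-3.8  3.9 10.5] T [1.3  1.32 0.06] gap 0.0334 q [ 0.1   0.28 -0.18  0.   -1.1   1.85]
```

View pics/11.png

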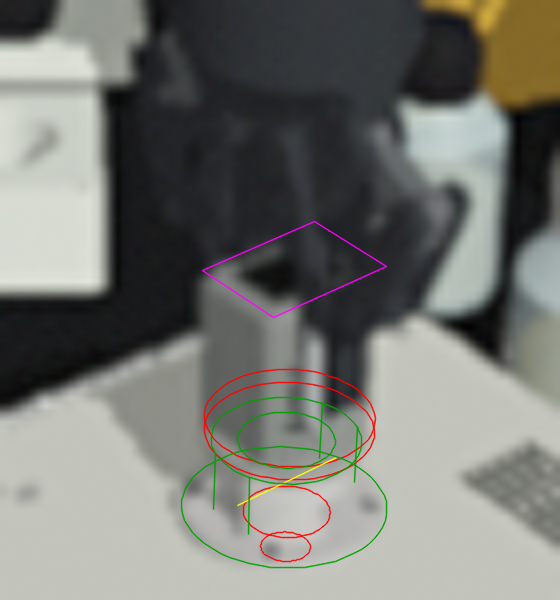

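```bash
python3 -m handwheel '[{"grip":0.1,"tx":-0.0002,"ty":-0.0004,"tz":0,"ax":0,"ay":0,"az":0},{"grip":0.1,"tx":0,"ty":0.0003,"tz":0,"ax":0,"ay":0,"az":5},{"grip":0.1,"tx":0,"ty":0.0002,"tz":0,"ax":0,"ay":0,"az":5}]'; python3 plan.py; python3 -m handwheel '[{"grip":0.1,"tx":0,"ty":0.0002,"tz":0,"ax":0,"ay":0,"az":5},{"grip":0.1,"tx":0,"ty":0.0002,"tz":0,"ax":0,"ay":0,"az":5}]'; python3 plan.py
```

```text
clock: 18.77
position: [0.5996, -0.1309, 0.1961]
ee_rot: [3.14, -0.003, 0.207]
wrist_force: [-1.7, 1.4, 10.2]
finger_gap: 0.0333
t 18.77 p [ 0.5996 -0.1309  0.1961] rpy [ 3.1402e+00 -3.1000e-03  2.0680e-01] yawdeg 11.85 F [-1.7  1.4 10.2] T [0.5  0.74 0.05] gap 0.0333 q [ 0.1   0.28 -0.18  0.   -1.1   1.67]
clock: 19.02
position: [0.5996, -0.1312, 0.1961]
ee_rot: [3.141, -0.003, 0.032]
wrist_force: [-2.2, 2.4, 10.1]
finger_gap: 0.0334
t 19.02 p [ 0.5996 -0.1312  0.1961] rpy [ 3.1408 -0.0033  0.0322] yawdeg 1.85 F [-2.2  2.4 10.1] T [0.68 0.8  0.05] gap 0.0334 q [ 0.1   0.28 -0.18  0.   -1.1   1.5 ]
```

```bash
python3 -m handwheel '[{"grip":0.1,"tx":-0.0002,"ty":0,"tz":0.0004,"ax":0,"ay":0,"az":7},{"grip":0.1,"tx":0,"ty":0.0001,"tz":0,"ax":0,"ay":0,"az":7},{"grip":0.1,"tx":0,"ty":0.0001,"tz":0,"ax":0,"ay":0,"az":6}]'; python3 plan.py; python3 -m handwheel '[{"grip":0.1,"tx":0,"ty":0.0002,"tz":0,"ax":0,"ay":0,"az":7},{"grip":0.1,"tx":0,"ty":0.0002,"tz":0,"ax":0,"ay":0,"az":7}]'; python3 plan.py
```

```text
clock: 19.4
position: [0.5996, -0.1315, 0.1959]
ee_rot: [-3.141, -0.004, -0.318]
wrist_force: [-1.7, 1.0, 9.8]
finger_gap: 0.0333
t 19.4 p [ 0.5996 -0.1315  0.1959] rpy [-3.1411 -0.0038 -0.3176] yawdeg -18.2 F [-1.7  1.   9.8] T [0.46 0.62 0.07] gap 0.0333 q [ 0.1   0.28 -0.18  0.   -1.1   1.15]
clock: 19.65
position: [0.5995, -0.1318, 0.1959]
ee_rot: [-3.14, -0.004, -0.562]
wrist_force: [-2.2, 2.6, 9.8]
finger_gap: 0.0335
t 19.65 p [ 0.5995 -0.1318  0.1959] rpy [-3.14   -0.0037 -0.5622] yawdeg -32.21 F [-2.2  2.6  9.8] T [0.69 0.54 0.06] gap 0.0335 q [ 0.1   0.28 -0.18  0.   -1.1   0.91]
```

```bash
python3 -m handwheel '[{"grip":0.1,"tx":-0.0002,"ty":-0.0001,"tz":0,"ax":0,"ay":0,"az":7},{"grip":0.1,"tx":0,"ty":0.0001,"tz":0,"ax":0,"ay":0,"az":7}]'; python3 plan.py; for i in 1; do python3 -m handwheel '[{"grip":0.1,"tx":0,"ty":0.0001,"tz":0,"ax":0,"ay":0,"az":4}]'; done; python3 plan.py;  python3 -m handwheel '[{"grip":0.1,"tx":0,"ty":0.0001,"tz":0,"ax":0,"ay":0,"az":4}]'; python3 plan.py
```

```text
clock: 19.9
position: [0.5994, -0.1318, 0.1959]
ee_rot: [-3.139, -0.003, -0.807]
wrist_force: [-0.5, 1.5, 10.5]
finger_gap: 0.0335
t 19.9 p [ 0.5994 -0.1318  0.1959] rpy [-3.1392 -0.0034 -0.8066] yawdeg -46.21 F [-0.5  1.5 10.5] T [0.38 0.38 0.03] gap 0.0335 q [ 0.1   0.28 -0.18  0.   -1.1   0.66]
clock: 20.02
position: [0.5994, -0.1318, 0.1959]
ee_rot: [-3.139, -0.003, -0.875]
wrist_force: [-0.6, 1.2, 9.9]
finger_gap: 0.0337
t 20.02 p [ 0.5994 -0.1318  0.1959] rpy [-3.1388 -0.0033 -0.8755] yawdeg -50.16 F [-0.6  1.2  9.9] T [0.41 0.34 0.03] gap 0.0337 q [ 0.1   0.28 -0.18  0.   -1.1   0.59]
clock: 20.15
position: [0.5994, -0.1319, 0.1959]
ee_rot: [-3.139, -0.003, -0.944]
wrist_force: [-0.8, 2.2, 10.1]
finger_gap: 0.0331
t 20.15 p [ 0.5994 -0.1319  0.1959] rpy [-3.1386 -0.0032 -0.9445] yawdeg -54.11 F [-0.8  2.2 10.1] T [0.45 0.3  0.05] gap 0.0331 q [ 0.1   0.28 -0.18  0.   -1.1   0.52]
```

```bash
for i in 1; do python3 -m handwheel '[{"grip":0.1,"tx":0,"ty":0,"tz":0,"ax":0,"ay":0,"az":3}]'; done; python3 plan.py;  python3 -m handwheel '[{"grip":0.1,"tx":0,"ty":0,"tz":0,"ax":0,"ay":0,"az":3}]'; python3 plan.py;python3 -m handwheel '[{"grip":0.1,"tx":0,"ty":0,"tz":0,"ax":0,"ay":0,"az":3}]'; python3 plan.py
```

```text
clock: 20.27
position: [0.5994, -0.1319, 0.196]
ee_rot: [-3.138, -0.003, -0.996]
wrist_force: [-0.6, 1.3, 8.9]
finger_gap: 0.0332
t 20.27 p [ 0.5994 -0.1319  0.196 ] rpy [-3.1384e+00 -3.0000e-03 -9.9650e-01] yawdeg -57.1 F [-0.6  1.3  8.9] T [0.35 0.39 0.03] gap 0.0332 q [ 0.1   0.28 -0.18  0.   -1.1   0.47]
clock: 20.4
position: [0.5994, -0.132, 0.196]
ee_rot: [-3.138, -0.003, -1.049]
wrist_force: [-1.6, 0.3, 10.1]
finger_gap: 0.0336
t 20.4 p [ 0.5994 -0.132   0.196 ] rpy [-3.1383e+00 -2.9000e-03 -1.0487e+00] yawdeg -60.08 F [-1.6  0.3 10.1] T [0.36 0.32 0.01] gap 0.0336 q [ 0.1   0.28 -0.18  0.   -1.1   0.42]
clock: 20.52
position: [0.5993, -0.132, 0.196]
ee_rot: [-3.138, -0.003, -1.101]
wrist_force: [-1.4, 0.1, 10.5]
finger_gap: 0.0331
t 20.52 p [ 0.5993 -0.132   0.196 ] rpy [-3.1384e+00 -2.7000e-03 -1.1010e+00] yawdeg -63.08 F [-1.4  0.1 10.5] T [0.14 0.68 0.1 ] gap 0.0331 q [ 0.1   0.28 -0.18  0.   -1.1   0.37]
```

```bash
for i in 1; do python3 -m handwheel '[{"grip":0.1,"tx":0,"ty":0,"tz":0,"ax":0,"ay":0,"az":2}]'; done; python3 plan.py;  python3 -m handwheel '[{"grip":0.1,"tx":0,"ty":0,"tz":0,"ax":0,"ay":0,"az":2}]'; python3 plan.py;python3 -m handwheel '[{"grip":0.1,"tx":0,"ty":0,"tz":0,"ax":0,"ay":0,"az":2}]'; python3 plan.py
```

```text
clock: 20.65
position: [0.599, -0.1321, 0.1959]
ee_rot: [-3.139, -0.002, -1.136]
wrist_force: [-3.2, 0.3, 10.7]
finger_gap: 0.0329
t 20.65 p [ 0.599  -0.1321  0.1959] rpy [-3.1390e+00 -2.4000e-03 -1.1355e+00] yawdeg -65.06 F [-3.2  0.3 10.7] T [0.06 1.04 0.16] gap 0.0329 q [ 0.1   0.28 -0.18  0.   -1.1   0.33]
clock: 20.78
position: [0.5987, -0.1322, 0.1959]
ee_rot: [-3.139, -0.002, -1.17]
wrist_force: [-2.8, -0.4, 11.0]
finger_gap: 0.0328
t 20.77 p [ 0.5987 -0.1322  0.1959] rpy [-3.1395e+00 -2.3000e-03 -1.1700e+00] yawdeg -67.03 F [-2.8 -0.4 11. ] T [0.06 1.17 0.43] gap 0.0328 q [ 0.1   0.28 -0.18  0.   -1.1   0.3 ]
clock: 20.9
position: [0.5986, -0.1322, 0.1959]
ee_rot: [-3.14, -0.002, -1.204]
wrist_force: [-2.9, 0.3, 11.1]
finger_gap: 0.0332
t 20.9 p [ 0.5986 -0.1322  0.1959] rpy [-3.1396e+00 -2.3000e-03 -1.2041e+00] yawdeg -68.99 F [-2.9  0.3 11.1] T [0.11 1.17 1.07] gap 0.0332 q [ 0.1   0.28 -0.18  0.   -1.1   0.26]
```

```bash
python3 -m handwheel '[{"grip":0.1,"tx":0,"ty":0,"tz":0,"ax":0,"ay":0,"az":-2},{"grip":0.1,"tx":0,"ty":0,"tz":-0.001,"ax":0,"ay":0,"az":0}]'; python3 plan.py;  python3 -m handwheel '[{"grip":0.1,"tx":0,"ty":0,"tz":-0.001,"ax":0,"ay":0,"az":0}]'; python3 -m handwheel '[{"grip":0.1,"tx":0,"ty":0,"tz":-0.001,"ax":0,"ay":0,"az":0}]'; python3 plan.py; python3 -m handwheel '[{"grip":0.1,"tx":0,"ty":0,"tz":-0.001,"ax":0,"ay":0,"az":0}]'; python3 plan.py
```

```text
clock: 21.15
position: [0.5986, -0.1321, 0.1961]
ee_rot: [-3.14, -0.002, -1.169]
wrist_force: [0.5, -0.7, 3.5]
finger_gap: 0.0327
t 21.15 p [ 0.5986 -0.1321  0.1961] rpy [-3.1398e+00 -1.8000e-03 -1.1687e+00] yawdeg -66.96 F [ 0.5 -0.7  3.5] T [-0.51 -0.09  0.26] gap 0.0327 q [ 0.1   0.28 -0.18  0.   -1.1   0.3 ]
clock: 21.28
position: [0.5985, -0.132, 0.1963]
ee_rot: [-3.14, -0.001, -1.17]
wrist_force: [2.9, -2.5, -1.3]
finger_gap: 0.0332
clock: 21.4
position: [0.5985, -0.1319, 0.1968]
ee_rot: [-3.141, -0.001, -1.17]
wrist_force: [3.5, -3.2, -2.5]
finger_gap: 0.0333
t 21.4 p [ 0.5985 -0.1319  0.1968] rpy [-3.1406e+00 -8.0000e-04 -1.1698e+00] yawdeg -67.03 F [ 3.5 -3.2 -2.5] T [-1.36 -1.72  0.33] gap 0.0333 q [ 0.1   0.28 -0.18  0.   -1.11  0.3 ]
clock: 21.52
position: [0.5985, -0.1319, 0.1976]
ee_rot: [-3.141, -0.001, -1.17]
wrist_force: [4.6, -3.6, -3.0]
finger_gap: 0.0334
t 21.52 p [ 0.5985 -0.1319  0.1976] rpy [-3.1408e+00 -6.0000e-04 -1.1699e+00] yawdeg -67.03 F [ 4.6 -3.6 -3. ] T [-1.5  -1.97  0.28] gap 0.0334 q [ 0.1   0.28 -0.18  0.   -1.11  0.3 ]
```

```bash
python3 -m handwheel '[{"grip":0.1,"tx":0,"ty":0,"tz":0,"ax":0,"ay":0,"az":-1}]'; python3 plan.py;  python3 -m handwheel '[{"grip":0.1,"tx":0,"ty":0,"tz":0,"ax":0,"ay":0,"az":-1}]'; python3 plan.py
```

```text
clock: 21.65
position: [0.5985, -0.1319, 0.1983]
ee_rot: [-3.141, -0.001, -1.152]
wrist_force: [1.7, -2.5, 4.5]
finger_gap: 0.0334
t 21.65 p [ 0.5985 -0.1319  0.1983] rpy [-3.1407e+00 -1.0000e-03 -1.1518e+00] yawdeg -65.99 F [ 1.7 -2.5  4.5] T [-0.95 -1.03  0.  ] gap 0.0334 q [ 0.1   0.28 -0.18  0.   -1.11  0.32]
clock: 21.78
position: [0.5984, -0.1319, 0.1988]
ee_rot: [-3.14, -0.001, -1.134]
wrist_force: [1.7, -1.5, 6.9]
finger_gap: 0.0334
t 21.77 p [ 0.5984 -0.1319  0.1988] rpy [-3.1405e+00 -1.1000e-03 -1.1339e+00] yawdeg -64.97 F [ 1.7 -1.5  6.9] T [-0.81 -0.65 -0.04] gap 0.0334 q [ 0.1   0.28 -0.18  0.   -1.11  0.33]
```

```bash
python3 -m handwheel '[{"grip":0.1,"tx":0,"ty":0,"tz":0,"ax":0,"ay":0,"az":0}]'; python3 plan.py;  python3 -m handwheel '[{"grip":0.1,"tx":-0.0003,"ty":-0.0003,"tz":-0.001,"ax":0,"ay":0,"az":0}]'; python3 plan.py; python3 -m handwheel '[{"grip":0.1,"tx":0,"ty":0,"tz":-0.001,"ax":0,"ay":0,"az":0}]'; python3 plan.py
```

```text
clock: 21.9
position: [0.5984, -0.1319, 0.199]
ee_rot: [-3.14, -0.001, -1.134]
wrist_force: [1.4, -2.0, 6.6]
finger_gap: 0.0334
t 21.9 p [ 0.5984 -0.1319  0.199 ] rpy [-3.1402e+00 -1.1000e-03 -1.1341e+00] yawdeg -64.98 F [ 1.4 -2.   6.6] T [-0.88 -0.7   0.01] gap 0.0334 q [ 0.1   0.28 -0.18  0.   -1.11  0.33]
clock: 22.02
position: [0.5984, -0.1317, 0.2]
ee_rot: [-3.141, -0.001, -1.134]
wrist_force: [1.3, -3.7, 5.0]
finger_gap: 0.0334
t 22.02 p [ 0.5984 -0.1317  0.2   ] rpy [-3.1406e+00 -1.3000e-03 -1.1343e+00] yawdeg -64.99 F [ 1.3 -3.7  5. ] T [-1.62 -0.62  0.06] gap 0.0334 q [ 0.1   0.28 -0.18  0.   -1.11  0.33]
clock: 22.15
position: [0.5983, -0.1317, 0.201]
ee_rot: [-3.141, -0.001, -1.134]
wrist_force: [1.6, -3.5, 4.9]
finger_gap: 0.0334
t 22.15 p [ 0.5983 -0.1317  0.201 ] rpy [-3.1407e+00 -1.3000e-03 -1.1344e+00] yawdeg -65.0 F [ 1.6 -3.5  4.9] T [-1.44 -0.76  0.04] gap 0.0334 q [ 0.1   0.28 -0.18  0.   -1.12  0.33]
```

```bash
python3 -m handwheel '[{"grip":0.1,"tx":0.0004,"ty":0,"tz":0,"ax":0,"ay":0,"az":0}]'; python3 plan.py;  python3 -m handwheel '[{"grip":0.1,"tx":0.0002,"ty":0,"tz":-0.0006,"ax":0,"ay":0,"az":0}]'; python3 plan.py; python3 -m handwheel '[{"grip":0.1,"tx":0,"ty":0,"tz":-0.0006,"ax":0,"ay":0,"az":0}]'; python3 plan.py
```

```text
clock: 22.28
position: [0.5984, -0.1319, 0.201]
ee_rot: [-3.141, -0.001, -1.134]
wrist_force: [1.0, -1.7, 7.3]
finger_gap: 0.0333
t 22.27 p [ 0.5984 -0.1319  0.201 ] rpy [-3.1407e+00 -1.0000e-03 -1.1344e+00] yawdeg -65.0 F [ 1.  -1.7  7.3] T [-0.63 -0.34  0.02] gap 0.0333 q [ 0.1   0.28 -0.18  0.   -1.12  0.33]
clock: 22.4
position: [0.5984, -0.1319, 0.2012]
ee_rot: [-3.141, -0.001, -1.135]
wrist_force: [2.3, -2.3, 3.1]
finger_gap: 0.0336
t 22.4 p [ 0.5984 -0.1319  0.2012] rpy [-3.1408e+00 -5.0000e-04 -1.1346e+00] yawdeg -65.01 F [ 2.3 -2.3  3.1] T [-0.8  -0.94  0.04] gap 0.0336 q [ 0.1   0.28 -0.18  0.   -1.12  0.33]
clock: 22.52
position: [0.5984, -0.1318, 0.2013]
ee_rot: [-3.141, -0.0, -1.135]
wrist_force: [2.6, -2.2, 0.8]
finger_gap: 0.0335
t 22.52 p [ 0.5984 -0.1318  0.2013] rpy [-3.1410e+00 -3.0000e-04 -1.1348e+00] yawdeg -65.02 F [ 2.6 -2.2  0.8] T [-1.1  -1.38  0.02] gap 0.0335 q [ 0.1   0.28 -0.18  0.   -1.12  0.33]
```

```bash
python3 -m handwheel '[{"grip":0.1,"tx":0.0002,"ty":0,"tz":0.0006,"ax":0,"ay":0,"az":0},{"grip":0.1,"tx":0,"ty":0,"tz":0,"ax":0,"ay":0,"az":-2},{"grip":0.1,"tx":0,"ty":0,"tz":0,"ax":0,"ay":0,"az":0}]'; python3 plan.py; python3 -m handwheel '[{"grip":0.1,"tx":0,"ty":0,"tz":0,"ax":0,"ay":0,"az":1},{"grip":0.1,"tx":0,"ty":0,"tz":0,"ax":0,"ay":0,"az":0},{"grip":0.1,"tx":0,"ty":0,"tz":0,"ax":0,"ay":0,"az":0}]'; python3 plan.py
python3 -c "
from ov9 import *
s=ctrl.state();p=s['position'];y=s['ee_rot'][2]
go('pics/12.png',p[:2]-.002*np.array([np.cos(y),np.sin(y)]),(.5975,-.131),.138,np.degrees(y),box=(280,160,390,250))
for c in('top','side'):
  im=ctrl.read_camera(c)
  for t in('probe_pins','door_push','port_lock'): print(c,t,[(np.round(d['at'],4).tolist(),round(d['p'],2)) for d in ctrl.spot_point(c,t)][:3])
  cv2.imwrite(f'pics/{c}12.png',im)
a=cv2.imread('pics/top12.png'); cv2.imwrite('pics/t12.png',cv2.resize(a[110:310,150:470],None,fx=2.5,fy=2.5,interpolation=cv2.INTER_CUBIC))
"
```

```text
clock: 22.9
position: [0.5984, -0.1319, 0.2011]
ee_rot: [-3.141, -0.0, -1.099]
wrist_force: [0.7, -0.4, 6.6]
finger_gap: 0.0333
t 22.9 p [ 0.5984 -0.1319  0.2011] rpy [-3.1411e+00 -2.0000e-04 -1.0993e+00] yawdeg -62.99 F [ 0.7 -0.4  6.6] T [-0.39 -0.48 -0.03] gap 0.0333 q [ 0.1   0.28 -0.18  0.   -1.12  0.37]
clock: 23.28
position: [0.5984, -0.1319, 0.2011]
ee_rot: [-3.141, -0.0, -1.117]
wrist_force: [1.7, -1.1, 8.0]
finger_gap: 0.0331
t 23.27 p [ 0.5984 -0.1319  0.2011] rpy [-3.1411e+00 -2.0000e-04 -1.1172e+00] yawdeg -64.01 F [ 1.7 -1.1  8. ] T [-0.39 -0.42  0.01] gap 0.0331 q [ 0.1   0.28 -0.18  0.   -1.12  0.35]
top probe_pins [([0.732, 0.32, 0.0263], 0.85), ([0.6007, -0.1332, 0.1618], 0.59), ([0.4638, 0.2013, 0.0283], 0.55)]
top door_push [([0.533, -0.0497, 0.1461], 0.82), ([0.5983, -0.1329, 0.1629], 0.45)]
top port_lock [([0.6154, -0.4079, 0.0009], 0.72), ([0.7888, 0.0529, -0.0019], 0.68), ([0.602, -0.1318, 0.1643], 0.66)]
side probe_pins [([0.466, 0.201, 0.0249], 0.7), ([0.5993, -0.1281, 0.1649], 0.61)]
side door_push [([0.5266, -0.0517, 0.141], 0.5)]
side port_lock [([0.5975, -0.1298, 0.1652], 0.62)]
```

View pics/12.png

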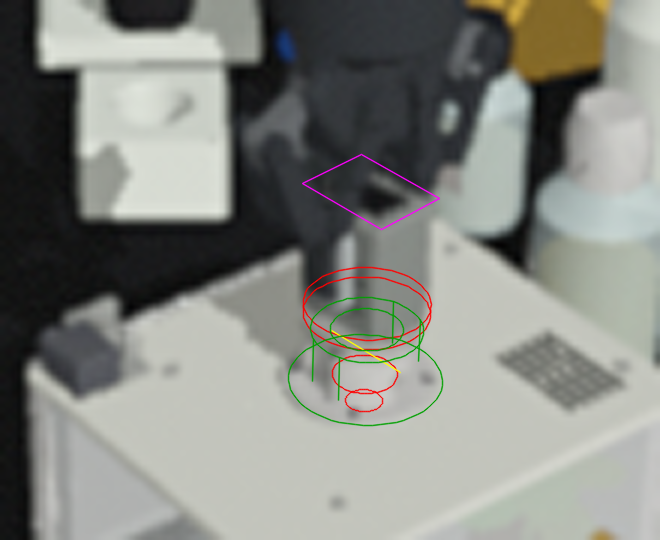

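View pics/t12.png

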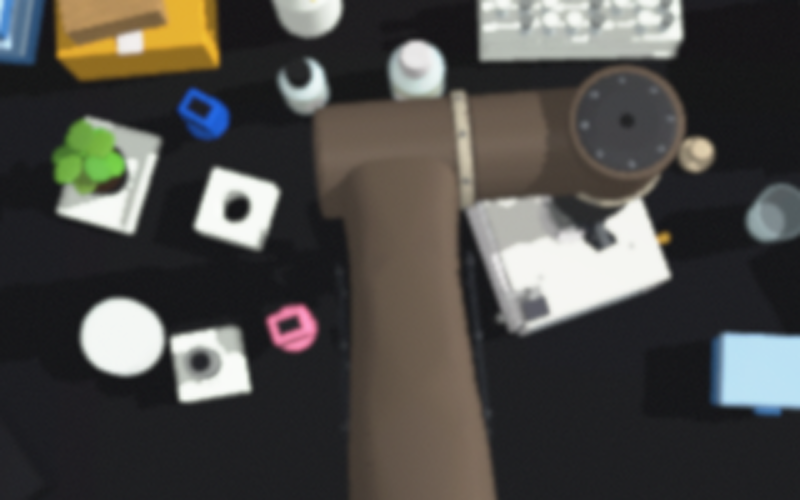

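View pics/side12.png

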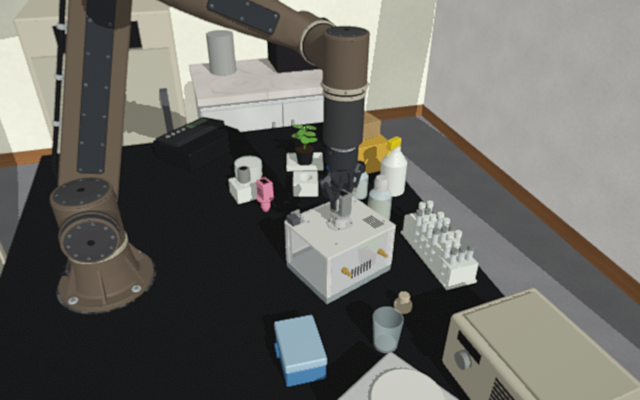

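The pins sit at the notch ceiling. I'll turn gently inside the notch to find its other side, so I can centre the probe.

```bash
for i in 1; do python3 -m handwheel '[{"grip":0.1,"tx":0,"ty":0,"tz":0,"ax":0,"ay":0,"az":-2}]'|grep -v gap; done; python3 plan.py;  python3 -m handwheel '[{"grip":0.1,"tx":0,"ty":0,"tz":0,"ax":0,"ay":0,"az":-1.5}]' >/dev/null; python3 plan.py; python3 -m handwheel '[{"grip":0.1,"tx":0,"ty":0,"tz":0,"ax":0,"ay":0,"az":-1.5}]'>/dev/null; python3 plan.py
```

```text
clock: 23.85
position: [0.5983, -0.1318, 0.2011]
ee_rot: [-3.141, -0.0, -1.082]
wrist_force: [0.6, -0.8, 6.3]
t 23.85 p [ 0.5983 -0.1318  0.2011] rpy [-3.1411e+00 -1.0000e-04 -1.0817e+00] yawdeg -61.98 F [ 0.6 -0.8  6.3] T [-0.23 -0.32 -0.1 ] gap 0.0334 q [ 0.1   0.28 -0.18 -0.   -1.12  0.39]
t 23.98 p [ 0.5982 -0.1318  0.201 ] rpy [-3.1412 -0.     -1.0552] yawdeg -60.46 F [0.6 0.1 7.1] T [-0.18 -0.24 -0.01] gap 0.033 q [ 0.1   0.28 -0.18 -0.   -1.12  0.41]
t 24.1 p [ 0.5982 -0.1318  0.201 ] rpy [-3.1412  0.     -1.0292] yawdeg -58.97 F [ 0.8 -0.5  7.2] T [-0.18 -0.25 -0.03] gap 0.0331 q [ 0.1   0.28 -0.18 -0.   -1.12  0.44]
```

```bash
python3 -m handwheel '[{"grip":0.1,"tx":0,"ty":0,"tz":0,"ax":0,"ay":0,"az":-1.5}]' >/dev/null; python3 plan.py; python3 -m handwheel '[{"grip":0.1,"tx":0,"ty":0,"tz":0,"ax":0,"ay":0,"az":-1.5}]'>/dev/null; python3 plan.py; python3 -m handwheel '[{"grip":0.1,"tx":0,"ty":0,"tz":0,"ax":0,"ay":0,"az":-1.5}]'>/dev/null; python3 plan.py
```

```text
t 24.23 p [ 0.5982 -0.1318  0.201 ] rpy [-3.1413e+00  1.0000e-04 -1.0030e+00] yawdeg -57.47 F [-0.  -0.5  6.6] T [-0.12 -0.23 -0.03] gap 0.0334 q [ 0.1   0.28 -0.18 -0.   -1.12  0.47]
t 24.35 p [ 0.5982 -0.1317  0.201 ] rpy [-3.1411e+00  1.0000e-04 -9.7690e-01] yawdeg -55.97 F [-0.2 -0.8  7. ] T [ 0.05 -0.32 -0.05] gap 0.0333 q [ 0.1   0.28 -0.18 -0.   -1.12  0.49]
t 24.48 p [ 0.5983 -0.1317  0.201 ] rpy [-3.141e+00  1.000e-04 -9.509e-01] yawdeg -54.48 F [ 1.7 -0.9  7. ] T [ 0.03 -0.42 -0.21] gap 0.033 q [ 0.1   0.28 -0.18 -0.   -1.12  0.52]
```

```bash
python3 -m handwheel '[{"grip":0.1,"tx":0,"ty":0,"tz":0,"ax":0,"ay":0,"az":2.5},{"grip":0.1,"tx":0,"ty":0,"tz":0,"ax":0,"ay":0,"az":3},{"grip":0.1,"tx":0,"ty":0,"tz":-0.0004,"ax":0,"ay":0,"az":0},{"grip":0.1,"tx":0,"ty":0,"tz":0,"ax":0,"ay":0,"az":0},{"grip":0.1,"tx":0,"ty":0,"tz":0,"ax":0,"ay":0,"az":0},{"grip":0.1,"tx":0,"ty":0,"tz":0,"ax":0,"ay":0,"az":0}]' >/dev/null; python3 plan.py; python3 -m handwheel '[{"grip":0.1,"tx":0,"ty":0,"tz":0,"ax":0,"ay":0,"az":0}]';python3 -c "
from h import *
im=ctrl.read_camera('side')[170:270,270:400]; cv2.imwrite('pics/s13.png',cv2.resize(im,None,fx=6,fy=6,interpolation=cv2.INTER_CUBIC))"
```

```text
t 25.23 p [ 0.5981 -0.1317  0.2012] rpy [-3.1414e+00  3.0000e-04 -1.0474e+00] yawdeg -60.01 F [ 0.6 -0.5  6. ] T [ 0.07 -0.35 -0.04] gap 0.0333 q [ 0.1   0.28 -0.18 -0.   -1.12  0.42]
clock: 25.35
position: [0.5982, -0.1317, 0.2011]
ee_rot: [-3.141, 0.0, -1.047]
wrist_force: [0.7, -0.0, 5.9]
finger_gap: 0.0331
```

View pics/s13.png

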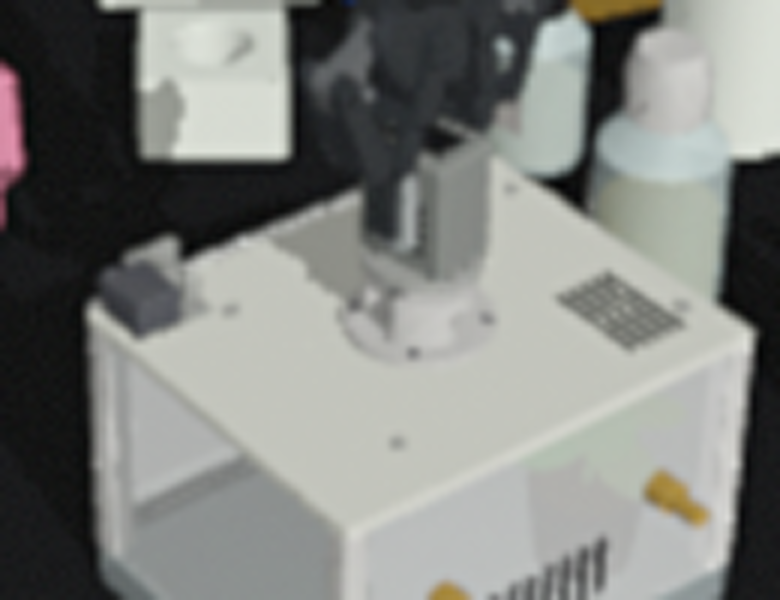

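The picture shows the probe upright in the collar at (425,290) with the shoulder just above the rim and the fingers on its head. The door is flush, and the forces are small and steady.

```bash
python3 -c "
from workcell import ctrl
print(ctrl.sign_off()); s=ctrl.state(); print(s['clock'],s['position'],s['finger_gap'],s['wrist_force'])"
```

```text
the job is handed in; nothing more can be done
None
the job is handed in; nothing more can be done
```

I pushed the door home on its catch, then took the grey flat-headed probe from its rest and locked it in the port. I handed the job in at about 25.4 s, still gripping it. No verdict is reported.

**Door:** the catch gave about 8 N and then released, and the door met its stop. It looks flush in the later pictures.

**Locking:** I turned the probe clockwise with its pins in the channel until the torque rose at the end stop. It would not lift until I took the turning load off.

**Last checks:**
- **Height:** the pins met the notch ceiling about 5 mm above the channel, which puts them near 14 mm. The spring load there matched.
- **Direction:** I turned it gently both ways inside the notch and set it midway, at about -60° yaw.
- **Hold:** the probe stands upright with about 1 N or less sideways force, and the finger gap is steady at 33 mm.
- **Bystanders:** they look unmoved in the last pictures, but I did not measure them.

**Disagreements:**
- The port's slot direction read 22° from the pictures, but the play in the notch gave about 20°.
- The two cameras differed by a few millimetres on the port's centre, so I centred the probe by force.

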